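# Restock the tape carousel in the storeroom

## Task

Put the office tape away: turn the carousel a quarter turn anticlockwise until it clicks into its loading position and put every small office tape roll over the tray's spindles, down to the plate or to the roll beneath, no more than three on one spindle. Only then slide the loaded tray into the carousel's bay, its edges under the lips, until it is fully home, and turn the carousel back to its stowed position with the bay's mouth facing the guard plate. Leave the other things on the table where they are.

Things in the scene. Friction and masses are not known exactly. Their poses are not given: they have to be found in the camera images.
- carousel (a joint): turntable angle, rad, growing anticlockwise from above. 0 = stowed (bay mouth faces the guard plate), 1.571 = loading position, a quarter turn anticlockwise. An over-centre spring holds it against a stop at each and snaps it on to whichever is nearer when released; turning takes up to 4 N at the knob. The stand is fixed to the table, its place and yaw (0 +- 0.2) vary
- carousel_axis (a point): point on the turntable's axis on its upper face, 27 mm above the table (plywood disc, radius 136 mm, on a dark steel foot, radius 142 mm). Turns with it: x points out of the bay's mouth. A grey guard plate, 110 mm wide, 65 mm high, stands fixed on the foot's rim 152 mm from the axis, where the mouth points at joint value 0 (world +x, away from the robot, at stand yaw 0)
- bay_home (a point): where the tray's origin is when fully home; on the turntable's face. x points out of the mouth (the tray slides in towards -x), z up. Bay open above: 2 aluminium side walls 136 mm apart inside, 20 mm high, x -92 to 98 mm, then flared 30 mm; lips overhang them to 116 mm apart, underside 14 mm above the face: the tray's long edges run under them. Back wall 30 mm high stops the tray
- knob_top (a point): centre of the top of the turntable's knob: an upright black cylinder, 22 mm diameter, 72 mm high above the turntable's face (top 99 mm above the table), 122 mm from the axis, behind the bay's back wall, across from the mouth; rigidly fixed to the turntable, to turn it by
- tray: loose flat grey tray for tape rolls, 180 mm (x) by 130 mm (y), plate 6 mm thick with a decorative 4 mm rim well inside the long edges, about 0.35 kg; carries two upright steel spindles and an upright grip. Origin: centre of its underside. Symmetric: either end may go into the bay first
- spindle_a (a point): centre of the top of one spindle, an upright steel pin on the tray, 18 mm diameter, top 68 mm above the tray's underside (62 mm above the plate), 58 mm from the tray's centre along its +x; holds up to three rolls one on another
- spindle_b (a point): the same for the other spindle, 58 mm from the tray's centre along its -x
- grip_top (a point): centre of the top of the tray's grip: an upright grey post in the middle of the tray, 26 mm (tray x) by 12 mm (tray y), top 90 mm above the tray's underside; axes as the tray's
- roll1: roll of office tape lying flat: a ring 54 mm outside diameter, 26 mm hole, 19 mm wide (high), about 50 g, beige; loose on the table. Origin: centre of its underside, z along its axis. May be absent
- roll2: roll of office tape lying flat: a ring 54 mm outside diameter, 26 mm hole, 19 mm wide (high), about 50 g, beige; loose on the table. Origin: centre of its underside, z along its axis. May be absent
- roll3: roll of office tape lying flat: a ring 54 mm outside diameter, 26 mm hole, 19 mm wide (high), about 50 g, beige; loose on the table. Origin: centre of its underside, z along its axis. May be absent
- roll4: roll of office tape lying flat: a ring 54 mm outside diameter, 26 mm hole, 19 mm wide (high), about 50 g, beige; loose on the table. Origin: centre of its underside, z along its axis. May be absent
- roll5: roll of office tape lying flat: a ring 54 mm outside diameter, 26 mm hole, 19 mm wide (high), about 50 g, beige; loose on the table. Origin: centre of its underside, z along its axis. May be absent
- sharpener: black and steel pencil sharpener, upright cylinder 42 mm diameter, 44 mm high; may stand among the rolls. Bystander; origin: centre of its underside
- parcel_roll: wide brown parcel tape ring, 104 mm diameter, 48 mm high; not one of the rolls for the tray. Bystander; origin: centre of its underside
- stapler: stapler, 140 x 34 x 55 mm. Bystander; origin: centre of its underside
- calculator: pocket calculator, 130 x 75 x 15 mm. Bystander; origin: centre of its underside
- punch: paper punch, 100 x 100 x 65 mm. Bystander; origin: centre of its underside
- mug: white mug, 80 mm diameter, 92 mm high, handle at +y. Bystander; origin: centre of its underside

How it is judged:
On the way, in this order (a step that is already met when the one before it is completed fails the run):
1. the carousel stands at its loading position and every roll is on a spindle of the tray, the tray not yet in the bay (value of joint carousel between 1.4808 and 1.6608 rad and (horizontal distance between roll1 and spindle_a below 0.01 m or horizontal distance between roll1 and spindle_b below 0.01 m) and z of roll1 in the frame of tray between 0.002 and 0.056 m and (horizontal distance between roll2 and spindle_a below 0.01 m or horizontal distance between roll2 and spindle_b below 0.01 m) and z of roll2 in the frame of tray between 0.002 and 0.056 m and (horizontal distance between roll3 and spindle_a below 0.01 m or horizontal distance between roll3 and spindle_b below 0.01 m) and z of roll3 in the frame of tray between 0.002 and 0.056 m and (horizontal distance between roll4 and spindle_a below 0.01 m or horizontal distance between roll4 and spindle_b below 0.01 m) and z of roll4 in the frame of tray between 0.002 and 0.056 m and (horizontal distance between roll5 and spindle_a below 0.01 m or horizontal distance between roll5 and spindle_b below 0.01 m) and z of roll5 in the frame of tray between 0.002 and 0.056 m and horizontal distance between tray and bay_home above 0.05 m), for 0.2 s.
2. the loaded tray is fully home in the bay with the carousel still at its loading position (value of joint carousel between 1.4808 and 1.6608 rad and x of tray in the frame of bay_home between -0.006 and 0.008 m and y of tray in the frame of bay_home between -0.008 and 0.008 m and z of tray in the frame of bay_home between -0.004 and 0.004 m and angle between the x axis of tray and the x axis of bay_home, either way round below 0.08 rad and (horizontal distance between roll1 and spindle_a below 0.01 m or horizontal distance between roll1 and spindle_b below 0.01 m) and z of roll1 in the frame of tray between 0.002 and 0.056 m and (horizontal distance between roll2 and spindle_a below 0.01 m or horizontal distance between roll2 and spindle_b below 0.01 m) and z of roll2 in the frame of tray between 0.002 and 0.056 m and (horizontal distance between roll3 and spindle_a below 0.01 m or horizontal distance between roll3 and spindle_b below 0.01 m) and z of roll3 in the frame of tray between 0.002 and 0.056 m and (horizontal distance between roll4 and spindle_a below 0.01 m or horizontal distance between roll4 and spindle_b below 0.01 m) and z of roll4 in the frame of tray between 0.002 and 0.056 m and (horizontal distance between roll5 and spindle_a below 0.01 m or horizontal distance between roll5 and spindle_b below 0.01 m) and z of roll5 in the frame of tray between 0.002 and 0.056 m), for 0.2 s.
At the end, for the whole second after the job is handed in: carousel stowed (within 0.09 rad); tray fully home (8 mm along and across, 4 mm in height, 0.08 rad); every roll present around a spindle (centre within 10 mm of its axis, underside at most 56 mm above the tray's underside: three high at most); all at rest (value of joint carousel between -0.09 and 0.09 rad and x of tray in the frame of bay_home between -0.006 and 0.008 m and y of tray in the frame of bay_home between -0.008 and 0.008 m and z of tray in the frame of bay_home between -0.004 and 0.004 m and angle between the x axis of tray and the x axis of bay_home, either way round below 0.08 rad and (horizontal distance between roll1 and spindle_a below 0.01 m or horizontal distance between roll1 and spindle_b below 0.01 m) and z of roll1 in the frame of tray between 0.002 and 0.056 m and (horizontal distance between roll2 and spindle_a below 0.01 m or horizontal distance between roll2 and spindle_b below 0.01 m) and z of roll2 in the frame of tray between 0.002 and 0.056 m and (horizontal distance between roll3 and spindle_a below 0.01 m or horizontal distance between roll3 and spindle_b below 0.01 m) and z of roll3 in the frame of tray between 0.002 and 0.056 m and (horizontal distance between roll4 and spindle_a below 0.01 m or horizontal distance between roll4 and spindle_b below 0.01 m) and z of roll4 in the frame of tray between 0.002 and 0.056 m and (horizontal distance between roll5 and spindle_a below 0.01 m or horizontal distance between roll5 and spindle_b below 0.01 m) and z of roll5 in the frame of tray between 0.002 and 0.056 m and linear speed of each of tray, roll1, roll2, roll3, roll4, roll5 below 0.02 m/s and velocity of joint carousel between -0.05 and 0.05 rad/s); the robot touches nothing.
It fails at once if a bystander is shifted by more than 5 cm (distance of any of sharpener, parcel_roll, stapler, calculator, punch, mug from where it was at the start of the episode above 0.05 m).
Of roll1, roll2, roll3, roll4, roll5 only 3 to 5 are there at a start; the rules pass over those that are not, and their reading is None.
At some moment in a run one of roll1, roll2, roll3, roll4, roll5 may be knocked a few centimetres aside while the robot is not near it.
Once in a run the grip may slacken for a moment while it holds something.
It also fails if it takes over 210 s, if anything falls off the work surface, if the arm or the gripper's body presses on something with over 40 N, if the wrist force passes 120 N, or if a joint passes its speed limit or range.

## Robot

A 6-joint arm with a two-finger parallel gripper is mounted at the origin on the work surface. World frame = base frame: x ahead of the robot, y to its left, z up, the work surface at z = 0. Lengths are in m, angles in rad, forces in N, time in s.
With the tool pointing down it reaches from about 0.35 to 0.775 m from the base axis. Payload 7.3 kg.
Tool frame: the origin (TCP) lies at the very end of the fingers, on their centre line; the grasp point (between the pads) lies 19 mm behind it; z points along the fingers, x is the direction in which the jaws open and shut, and the axes are right-handed (so a half turn about z gives the same grasp; the last joint's range is limited). The gripper opens to 92 mm and grips with 3 to 60 N. Pads are 19 mm wide; open, the fingers measure 130 mm over their backs; the gripper's body (75 mm by 190 mm) begins 47 mm behind the grasp point.
Start: joints at [-1.464, 0.342, 1.524, -0, 1.275, -0.146], TCP at [0.131, -0.508, 0.227] pointing down, gripper open.
Joint ranges: [-2.53, 2.53], [-0.77, 2.02], [0.04, 2.7], [-1, 4.14], [0.28, 2.66], [-3.11, 3.11]. Speed limits (rad/s): [2.57, 2.57, 3.14, 3.14, 3.14, 3.14].

## Interface

Orientations are given as [roll, pitch, yaw] about the fixed x, y, z axes, in that order (R = Rz(yaw) Ry(pitch) Rx(roll)).
In Python, from plant import r gives the robot as it stands.
- The arm moves only by the tool jog_arm, never from a script. Its argument "series" is a list of rows, each an object of numbers: "ax", "ay", "az": the turn, a rotation vector about the tool's x, y, z in rad; "x", "y", "z": the shift along the tool's x, y, z in cm; "gripper": the closure in counts, from 0 (fully open) to 255 (shut). In form: [{"ax": .., "ay": .., "az": .., "x": .., "y": .., "z": .., "gripper": ..}, ...]. A call has 1 to 12 rows; each row shifts and turns the commanded pose from where the row before left it, along the tool's axes as they then stand; what a row does not reach is not made up. A row lasts 1/10 s, in which the tool goes at most 50 mm and 8.59 degrees, less where a joint would pass 70% of its speed; a pose out of reach is approached as far as the arm can. A call with a gripper value outside its range is refused whole. The fingers move at their own pace and stop on an object; the grip force is fixed at half the most. Time passes only in rows, so rows that do not move let the fingers close. It gives the time, the measured TCP pose, the force and the opening at its end, in the units of the state.
- r.get_state(): the state, without advancing time (a new reading comes with each control period).
- r.capture(name): name is "scene" or "top" or "wrist"; returns a dict with "color" (400x640x3 uint8, red, green, blue), "fx", "fy", "cx", "cy" (pixels), "pose" (4x4, takes a point from camera to world coordinates). Camera axes: x right, y down, z forward; pixel columns grow to the right and rows downward; lengths in m; the calibration is good to about 2 mm. The wrist camera is an equidistant fisheye: a pixel r from the principal point sees the ray r / f radians off the axis. A picture is of the moment at which its call begins. There is no depth.
- r.close_job(): hands the job in, once; it reports no verdict.
The state is a dict: "time_s": time; "joint_pos": joint angles; "joint_vel": joint speeds; "joint_torque": joint torques, N m; "tool_pos": TCP position; "ee_rot": TCP orientation; "ft_force": force on the tool from outside, world axes, zero at the start; "ft_torque": the same for the moment, N m; "width": opening from 0.0 (shut) to 1.0 (fully open).
Only numpy, scipy, OpenCV 4.12 (cv2) and the standard library are available. Lean on these libraries where they do the work, as an engineer would, in place of code of your own. Each camera call takes 0.05 s, during which the arm holds its last target.

## Working session

There is one attempt and no reset: what is moved stays moved. The work goes in short steps, Python scripts to look and compute and a tool call to move; the robot and the scene stay as the last step left them, time stands still between calls to the robot, and variables do not carry over. Pictures are saved under pics/ and viewed, and the job is handed in when it is done.

Besides the shell and the picture viewer there is one more tool, called after ">>>" as a command line: name --argument value ..., lists and objects as JSON in quotes. jog_arm: Moves the arm, as the interface text tells. Its arguments: {"type":"object","properties":{"series":{"type":"array"}},"required":["series"]}

```bash
ls; mkdir -p pics; python3 - <<'E'
from plant import r
import cv2
print(r.get_state())
for n in ["scene","top","wrist"]:
    c=r.capture(n); cv2.imwrite(f"pics/{n}0.png",c["color"][:,:,::-1]); print(n,c["fx"],c["fy"],c["cx"],c["cy"],c["pose"].tolist() if hasattr(c["pose"],'tolist') else c["pose"])
E
```

```text
pics
{'time_s': 0.0, 'joint_pos': array([-1.46404348e+00,  3.42757490e-01,  1.52503804e+00, -1.33414943e-05,
        1.27538117e+00, -1.45962876e-01]), 'joint_vel': array([ 2.46532901e-03, -2.55279246e-05,  9.39957883e-04, -5.32813336e-04,
       -7.02458827e-04,  7.98498315e-04]), 'joint_torque': array([-1.74886478e-03, -4.31247389e+01, -2.44218242e+01,  7.16342381e-02,
        5.59303060e-02, -1.20354375e-04]), 'tool_pos': array([ 0.13126007, -0.50790053,  0.22601958]), 'ee_rot': array([-3.14137488e+00,  1.56906145e-03, -1.31807654e+00]), 'ft_force': array([-0.26465192,  0.52907027,  0.06450596]), 'ft_torque': array([-0.05024823,  0.02807645,  0.01153744]), 'width': 1.000949091070535}
scene 479.5916551691937 479.5916551691937 320.1481280193568 209.54171443317742 [[-0.13215069464143925, 0.6693114731739759, -0.7311349709755833, 1.4934625646463229], [0.9909917837932812, 0.07305345340771416, -0.11224293919626813, 0.12823389707868135], [-0.02171355244991605, -0.739381731464126, -0.6729362353277729, 1.003150036976001], [0.0, 0.0, 0.0, 1.0]]
top 480.7589273438555 480.7589273438555 323.0568006914264 201.31039024682102 [[-0.009934125272153467, -0.9931706956786289, 0.11624664468407478, 0.37687066215779796], [-0.9999191202960166, 0.01078971140493691, 0.006733126631721953, -0.040526032226931914], [-0.007941411808852994, -0.11617035496643087, -0.9931975546715044, 1.3254479855100363], [0.0, 0.0, 0.0, 1.0]]
wrist 309.70691628693146 309.70691628693146 323.71764217222614 203.90894267470455 [[0.24996860788644246, -0.9347560390570688, -0.25248137063484866, 0.1979901163939595], [-0.9682509549711579, -0.24196754650326865, -0.06278371314781807, -0.4898073544510314], [-0.0024048427709471177, 0.260159285603121, -0.9655627182351848, 0.38410698285194583], [0.0, 0.0, 0.0, 1.0]]
```

View pics/top0.png

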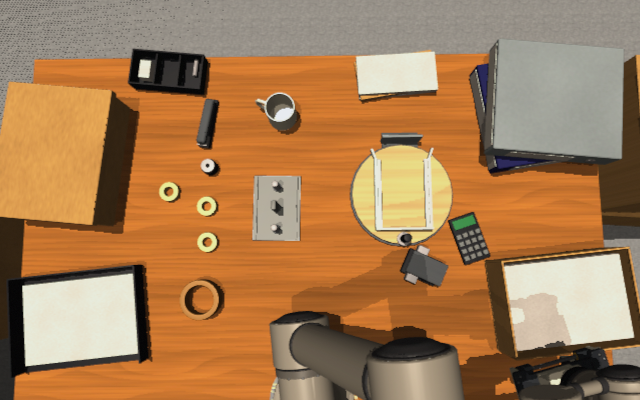

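View pics/scene0.png

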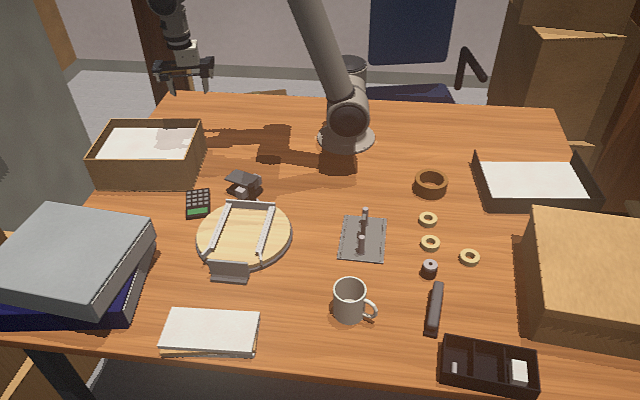

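View pics/wrist0.png

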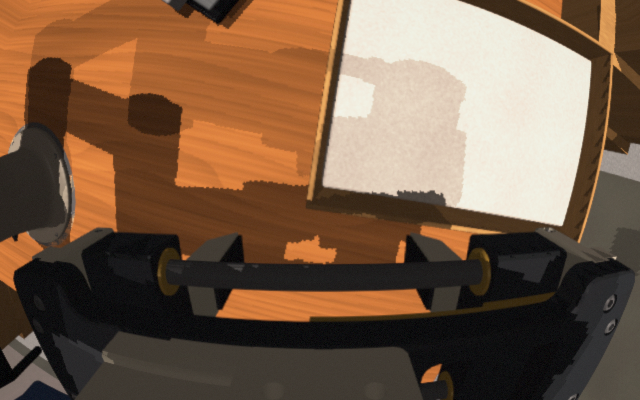

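The top view shows three beige rolls at about (169,192), (206,206) and (207,242). The sharpener is at (209,167), the tray around (277,208), the carousel around (402,195) with its mouth up, and the knob at (404,240). The scene view agrees. I'll enlarge it and measure.

```bash
cat > h.py <<'E'
from plant import r
import numpy as np, cv2
from scipy.spatial.transform import Rotation as R
def ray(c,u,v,fish=False):
    x=(u-c["cx"])/c["fx"]; y=(v-c["cy"])/c["fy"]
    if fish:
        t=np.hypot(x,y); d=np.array([x/t*np.sin(t),y/t*np.sin(t),np.cos(t)]) if t>1e-9 else np.array([0,0,1.])
    else: d=np.array([x,y,1.])
    P=np.array(c["pose"]); return P[:3,3],P[:3,:3]@d
def at(c,u,v,z,fish=False):
    o,d=ray(c,u,v,fish); return (o+d*(z-o[2])/d[2])
def proj(c,p,fish=False):
    P=np.array(c["pose"]); q=P[:3,:3].T@(np.array(p)-P[:3,3])
    if fish:
        rr=np.hypot(q[0],q[1]); t=np.arctan2(rr,q[2]); return c["cx"]+c["fx"]*t*q[0]/rr, c["cy"]+c["fy"]*t*q[1]/rr
    return c["cx"]+c["fx"]*q[0]/q[2], c["cy"]+c["fy"]*q[1]/q[2]
def crop(c,x0,y0,x1,y1,s,name):
    im=c["color"][y0:y1,x0:x1,::-1]; cv2.imwrite("pics/"+name,cv2.resize(im,None,fx=s,fy=s,interpolation=cv2.INTER_CUBIC))
def st():
    s=r.get_state(); print("t",round(s["time_s"],2),"pos",s["tool_pos"].round(4),"rpy",s["ee_rot"].round(3),"F",s["ft_force"].round(1),"T",s["ft_torque"].round(2),"w",round(s["width"],3)); return s
E
python3 - <<'E'
from h import *
c=r.capture("top")
crop(c,150,150,310,270,5,"t1a.png"); crop(c,335,115,495,295,3.3,"t1b.png") if 0 else crop(c,340,125,480,295,3.5,"t1b.png")
for n,u,v,z in [("ra",169,192,.019),("rb",206,206,.019),("rc",207,242,.019),("sh",209,166,.044),("axis",402,195,.027),("knob",404,238,.099)]: print(n,at(c,u,v,z).round(3))
E
```

```text
ra [0.56  0.392 0.019]
rb [0.52  0.289 0.019]
rc [0.422 0.284 0.019]
sh [0.627 0.277 0.044]
axis [ 0.544 -0.247  0.027]
knob [ 0.424 -0.237  0.099]
```

View pics/t1a.png

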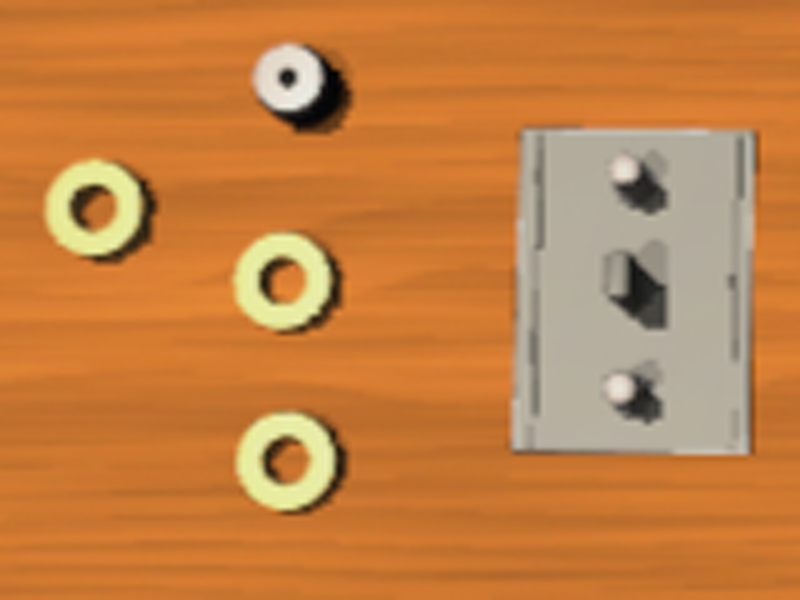

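View pics/t1b.png

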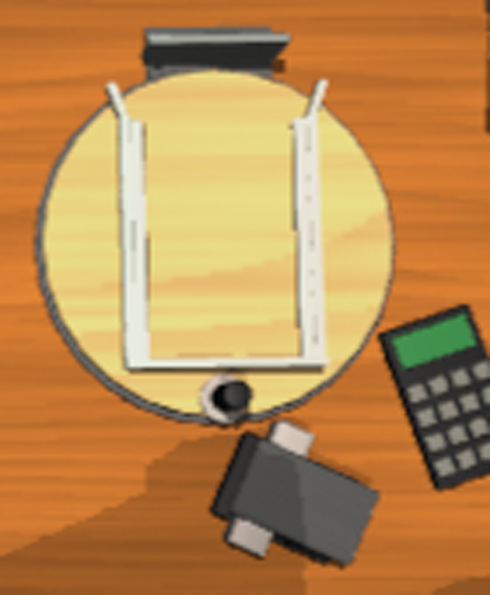

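```bash
cat >> h.py <<'E'
def rolls(c,draw=None):
    im=c["color"]; hsv=cv2.cvtColor(im,cv2.COLOR_RGB2HSV)
    m=((hsv[...,0]>22)&(hsv[...,0]<40)&(hsv[...,1]>40)&(hsv[...,2]>140)).astype(np.uint8)
    return m
def findrolls(c,z=.019):
    m=rolls(c); n,l,s,cen=cv2.connectedComponentsWithStats(m); out=[]
    for i in range(1,n):
        if 60<s[i,4]<700:
            cs,_=cv2.findContours((l==i).astype(np.uint8),cv2.RETR_EXTERNAL,cv2.CHAIN_APPROX_NONE)
            (u,v),rad=cv2.minEnclosingCircle(cs[0]); x,y,w,h=cv2.boundingRect(cs[0])
            u2,v2=x+(w-1)/2,y+(h-1)/2
            print("roll px",round(u2,1),round(v2,1),"wh",w,h,"area",s[i,4],"world",at(c,u2,v2,z).round(4)[:2])
E
python3 - <<'E'
from h import *
c=r.capture("top"); findrolls(c)
m=rolls(c); n,l,s,cen=cv2.connectedComponentsWithStats(m); print([ (s[i].tolist()) for i in range(1,n) if s[i,4]>700])
hsv=cv2.cvtColor(c["color"],cv2.COLOR_RGB2HSV)
for p in [(206,199),(277,180),(400,170),(360,195),(265,210)]: print(p,hsv[p[1],p[0]])
# tray corners from crop px
cs=[(520,130),(756,130),(751,454),(513,452)]
W=[at(c,150+(u)/5-.4,150+v/5-.4,.006) for u,v in cs]; W=np.array(W); print(W.round(4), W.mean(0).round(4))
for n,u,v,z in [("spA",626,168,.068),("spB",620,388,.068),("grip",617,271,.09)]: print(n,at(c,150+u/5-.4,150+v/5-.4,z).round(4))
print(np.linalg.norm(W[0]-W[1]),np.linalg.norm(W[1]-W[2]))
k=lambda u,v,z: at(c,340+u/3.5-.35,125+v/3.5-.35,z)
print("knob",k(236,394,.099))
for n,u,v,z in [("wallL top back out",130,366,.047),("R",325,367,.047),("Lfront in",145,122,.047),("Rfront in",295,120,.047),("guardL",145,30,.065),("guardR",288,37,.065)]: print(n,k(u,v,z).round(4))
E
```

```text
roll px 403.5 162.0 wh 46 19 area 586 world [ 0.6366 -0.2547]
roll px 439.5 175.5 wh 20 38 area 443 world [ 0.5977 -0.3524]
roll px 366.5 163.5 wh 14 12 area 107 world [ 0.6335 -0.1526]
roll px 363.0 190.5 wh 23 32 area 583 world [ 0.5584 -0.1415]
roll px 168.5 191.0 wh 18 19 area 200 world [0.5629 0.3931]
roll px 442.5 198.0 wh 16 7 area 71 world [ 0.5353 -0.3582]
roll px 206.0 206.0 wh 19 19 area 208 world [0.5203 0.289 ]
roll px 402.5 214.0 wh 42 11 area 348 world [ 0.4926 -0.2477]
roll px 440.0 211.5 wh 17 6 area 79 world [ 0.4984 -0.3499]
roll px 365.0 211.5 wh 19 4 area 69 world [ 0.5006 -0.1458]
roll px 366.5 223.0 wh 18 17 area 135 world [ 0.4691 -0.1492]
roll px 422.0 236.0 wh 23 11 area 129 world [ 0.4323 -0.2987]
roll px 207.0 242.0 wh 19 19 area 218 world [0.422  0.2845]
[[381, 173, 44, 32, 1153]]
(206, 199) [ 32  79 236]
(277, 180) [ 23  29 174]
(400, 170) [ 22 117 234]
(360, 195) [ 26 108 233]
(265, 210) [ 21  30 180]
[[0.6055 0.1611 0.006 ]
 [0.604  0.0296 0.006 ]
 [0.4242 0.0332 0.006 ]
 [0.4267 0.1637 0.006 ]] [0.5151 0.0969 0.006 ]
spA [0.5737 0.0953 0.068 ]
spB [0.4572 0.0982 0.068 ]
grip [0.5164 0.0975 0.09  ]
0.13145510138813296 0.17978399511092447
knob [ 0.42616514 -0.24494053  0.099     ]
wallL top back out [ 0.4503 -0.1739  0.047 ]
R [ 0.448  -0.3216  0.047 ]
Lfront in [ 0.6385 -0.1898  0.047 ]
Rfront in [ 0.6388 -0.3054  0.047 ]
guardL [ 0.7065 -0.1894  0.065 ]
guardR [ 0.6997 -0.2986  0.065 ]
```

>>> jog_arm --series '[{"az": 0.126, "gripper": 0}, {"az": 0.126}, {"x": -3.3, "y": -3.7}, {"x": -3.3, "y": -3.7}, {"x": -3.3, "y": -3.7}, {"x": -3.3, "y": -3.7}, {"x": -3.3, "y": -3.7}, {"x": -3.3, "y": -3.7}, {"x": -3.3, "y": -3.7}, {"x": -3.1, "y": -3.6}, {}, {}]'

```text
invalid input at $.series[0]: expected keys ax, ay, az, x, y, z, gripper
```

```bash
cat >> h.py <<'E'
def togo(x,y,z,yaw):
    s=st(); Rm=R.from_euler("xyz",s["ee_rot"]).as_matrix(); d=(np.array([x,y,z])-s["tool_pos"])
    Rt=R.from_euler("xyz",[np.pi,0,yaw]); rv=(R.from_matrix(Rm).inv()*Rt).as_rotvec()
    print("cm in target tool axes",(Rt.as_matrix().T@d*100).round(2),"in current",(Rm.T@d*100).round(2),"rotvec",rv.round(3))
E
python3 - <<'E'
from h import *
togo(.426,-.2455,.073,-np.pi/2)
c=r.capture("wrist"); cv2.imwrite("pics/w1.png",c["color"][:,:,::-1])
print(proj(c,[.426,-.2455,.099],1), proj(c,r.get_state()["tool_pos"],1), np.array(c["pose"]).round(3))
E
```

```text
t 0.25 pos [ 0.1313 -0.5081  0.2264] rpy [-3.142e+00  1.000e-03 -1.318e+00] F [ 0.1  0.5 -1.1] T [0.01 0.02 0.02] w 0.997
cm in target tool axes [-26.26 -29.47  15.34] in current [-18.05 -35.1   15.36] rotvec [0.    0.001 0.253]
(np.float64(168.39531787368094), np.float64(-96.49744278009396)) (np.float64(326.0874640986527), np.float64(250.14762163767185)) [[ 0.25  -0.935 -0.252  0.198]
 [-0.968 -0.242 -0.063 -0.49 ]
 [-0.002  0.26  -0.966  0.384]
 [ 0.     0.     0.     1.   ]]
```

View pics/w1.png

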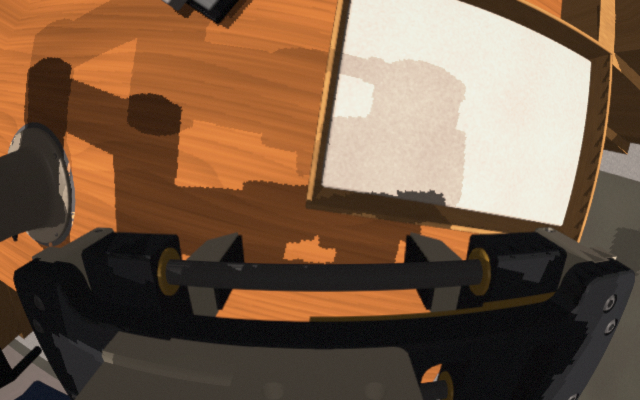

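The call was refused because every row must carry all seven keys. The view hasn't changed: box and table only.

>>> jog_arm --series '[{"ax": 0, "ay": 0, "az": 0.126, "x": 0, "y": 0, "z": 0, "gripper": 0}, {"ax": 0, "ay": 0, "az": 0.126, "x": 0, "y": 0, "z": 0, "gripper": 0}, {"ax": 0, "ay": 0, "az": 0, "x": -3.3, "y": -3.7, "z": 0, "gripper": 0}, {"ax": 0, "ay": 0, "az": 0, "x": -3.3, "y": -3.7, "z": 0, "gripper": 0}, {"ax": 0, "ay": 0, "az": 0, "x": -3.3, "y": -3.7, "z": 0, "gripper": 0}, {"ax": 0, "ay": 0, "az": 0, "x": -3.3, "y": -3.7, "z": 0, "gripper": 0}, {"ax": 0, "ay": 0, "az": 0, "x": -3.3, "y": -3.7, "z": 0, "gripper": 0}, {"ax": 0, "ay": 0, "az": 0, "x": -3.3, "y": -3.7, "z": 0, "gripper": 0}, {"ax": 0, "ay": 0, "az": 0, "x": -3.3, "y": -3.7, "z": 0, "gripper": 0}, {"ax": 0, "ay": 0, "az": 0, "x": -3.1, "y": -3.6, "z": 0, "gripper": 0}, {"ax": 0, "ay": 0, "az": 0, "x": 0, "y": 0, "z": 0, "gripper": 0}, {"ax": 0, "ay": 0, "az": 0, "x": 0, "y": 0, "z": 0, "gripper": 0}]'

```text
time_s: 1.5
tool_pos: [0.4266, -0.2452, 0.2265]
ee_rot: [3.141, -0.0, -1.567]
ft_force: [0.0, -1.1, -0.9]
width: 1.002
```

```bash
python3 - <<'E'
from h import *
togo(.426,-.2455,.073,-np.pi/2)
c=r.capture("wrist"); cv2.imwrite("pics/w2.png",c["color"][:,:,::-1])
print(proj(c,[.426,-.2455,.099],1), proj(c,r.get_state()["tool_pos"],1), np.array(c["pose"]).round(3))
E
```

```text
t 1.5 pos [ 0.4266 -0.2452  0.2265] rpy [ 3.141 -0.    -1.567] F [ 0.  -1.1 -0.9] T [ 0.02 -0.01  0.01] w 1.002
cm in target tool axes [ 0.03  0.06 15.35] in current [ 0.03  0.05 15.35] rotvec [ 0.001 -0.     0.004]
(np.float64(325.23164823725875), np.float64(196.1232584710214)) (np.float64(327.1154251624881), np.float64(250.7600729482955)) [[ 0.004 -0.965 -0.261  0.496]
 [-1.    -0.004 -0.    -0.244]
 [-0.001  0.261 -0.965  0.384]
 [ 0.     0.     0.     1.   ]]
```

View pics/w2.png

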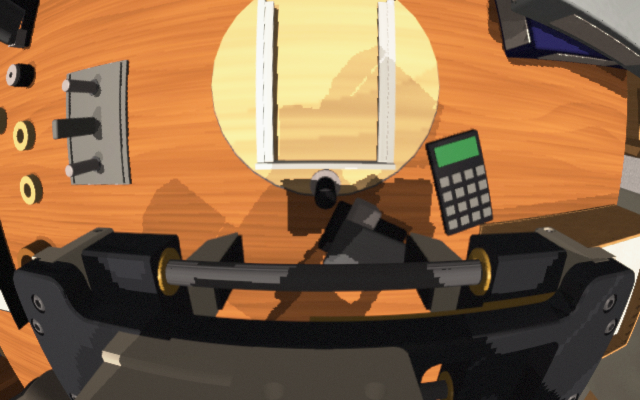

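The knob top sits at about (325,197), as predicted. I'll descend and close on it.

>>> jog_arm --series '[{"ax": 0, "ay": 0, "az": 0, "x": 0, "y": 0.05, "z": 4.5, "gripper": 0}, {"ax": 0, "ay": 0, "az": 0, "x": 0, "y": 0, "z": 4.5, "gripper": 0}, {"ax": 0, "ay": 0, "az": 0, "x": 0, "y": 0, "z": 4, "gripper": 0}, {"ax": 0, "ay": 0, "az": 0, "x": 0, "y": 0, "z": 2.2, "gripper": 0}, {"ax": 0, "ay": 0, "az": 0, "x": 0, "y": 0, "z": 0, "gripper": 255}, {"ax": 0, "ay": 0, "az": 0, "x": 0, "y": 0, "z": 0, "gripper": 255}, {"ax": 0, "ay": 0, "az": 0, "x": 0, "y": 0, "z": 0, "gripper": 255}, {"ax": 0, "ay": 0, "az": 0, "x": 0, "y": 0, "z": 0, "gripper": 255}, {"ax": 0, "ay": 0, "az": 0, "x": 0, "y": 0, "z": 0, "gripper": 255}, {"ax": 0, "ay": 0, "az": 0, "x": 0, "y": 0, "z": 0, "gripper": 255}]'

```text
time_s: 2.55
tool_pos: [0.4259, -0.2463, 0.0754]
ee_rot: [-3.141, -0.001, -1.57]
ft_force: [0.2, -0.5, -0.2]
width: 0.527
```

```bash
python3 - <<'E'
from h import *
st()
A=np.array([.547,-.247]); p0=np.array([.426,-.2455]); a0=np.arctan2(*(p0-A)[::-1]); rr=np.linalg.norm(p0-A); print(rr)
prev=p0
# rows: chord steps in tool frame, tool yaw rotating along by same angle
n=12
for i in range(1,n+1):
    a=a0+i*np.pi/2/n; p=A+rr*np.array([np.cos(a),np.sin(a)]); d=p-prev
    yaw=-np.pi/2+(i-1)*np.pi/2/n
    print(i,(100*np.array([d@[np.cos(yaw),np.sin(yaw)],d@[np.sin(yaw),-np.cos(yaw)]])).round(2)); prev=p
E
```

```text
t 2.55 pos [ 0.4259 -0.2463  0.0754] rpy [-3.141e+00 -1.000e-03 -1.570e+00] F [ 0.2 -0.5 -0.2] T [ 0.02  0.01 -0.07] w 0.527
0.12100929716348251
1 [ 1.58 -0.08]
2 [ 1.58 -0.08]
3 [ 1.58 -0.08]
4 [ 1.58 -0.08]
5 [ 1.58 -0.08]
6 [ 1.58 -0.08]
7 [ 1.58 -0.08]
8 [ 1.58 -0.08]
9 [ 1.58 -0.08]
10 [ 1.58 -0.08]
11 [ 1.58 -0.08]
12 [ 1.58 -0.08]
```

>>> jog_arm --series '[{"ax": 0, "ay": 0, "az": 0, "x": 0, "y": 0, "z": 0, "gripper": 255}, {"ax": 0, "ay": 0, "az": 0, "x": 0, "y": 0, "z": 0, "gripper": 255}, {"ax": 0, "ay": 0, "az": 0, "x": 0, "y": 0, "z": 0, "gripper": 255}, {"ax": 0, "ay": 0, "az": 0, "x": 0, "y": 0, "z": 0, "gripper": 255}, {"ax": 0, "ay": 0, "az": 0, "x": 0, "y": 0, "z": 0, "gripper": 255}, {"ax": 0, "ay": 0, "az": 0, "x": 0, "y": 0, "z": 0, "gripper": 255}]'

```text
time_s: 3.15
tool_pos: [0.4257, -0.2466, 0.0747]
ee_rot: [-3.141, -0.001, -1.57]
ft_force: [-1.8, -4.7, -1.9]
width: 0.228
```

>>> jog_arm --series '[{"ax": 0, "ay": 0, "az": -0.08, "x": 0.97, "y": -0.04, "z": 0, "gripper": 255}, {"ax": 0, "ay": 0, "az": -0.08, "x": 0.97, "y": -0.04, "z": 0, "gripper": 255}, {"ax": 0, "ay": 0, "az": -0.08, "x": 0.97, "y": -0.04, "z": 0, "gripper": 255}, {"ax": 0, "ay": 0, "az": -0.08, "x": 0.97, "y": -0.04, "z": 0, "gripper": 255}, {"ax": 0, "ay": 0, "az": -0.08, "x": 0.97, "y": -0.04, "z": 0, "gripper": 255}, {"ax": 0, "ay": 0, "az": -0.08, "x": 0.97, "y": -0.04, "z": 0, "gripper": 255}]'

```text
time_s: 3.75
tool_pos: [0.439, -0.3016, 0.0747]
ee_rot: [3.141, 0.002, -1.087]
ft_force: [-1.4, 1.9, 3.8]
width: 0.232
```

>>> jog_arm --series '[{"ax": 0, "ay": 0, "az": -0.08, "x": 0.97, "y": -0.04, "z": 0, "gripper": 255}, {"ax": 0, "ay": 0, "az": -0.08, "x": 0.97, "y": -0.04, "z": 0, "gripper": 255}, {"ax": 0, "ay": 0, "az": -0.08, "x": 0.97, "y": -0.04, "z": 0, "gripper": 255}, {"ax": 0, "ay": 0, "az": -0.08, "x": 0.97, "y": -0.04, "z": 0, "gripper": 255}, {"ax": 0, "ay": 0, "az": -0.08, "x": 0.97, "y": -0.04, "z": 0, "gripper": 255}, {"ax": 0, "ay": 0, "az": -0.08, "x": 0.97, "y": -0.04, "z": 0, "gripper": 255}, {"ax": 0, "ay": 0, "az": -0.08, "x": 0.97, "y": -0.04, "z": 0, "gripper": 255}, {"ax": 0, "ay": 0, "az": -0.08, "x": 0.97, "y": -0.04, "z": 0, "gripper": 255}]'

```text
time_s: 4.55
tool_pos: [0.4946, -0.3555, 0.0747]
ee_rot: [-3.142, 0.0, -0.447]
ft_force: [-0.1, -0.3, 0.2]
width: 0.234
```

>>> jog_arm --series '[{"ax": 0, "ay": 0, "az": -0.08, "x": 0.97, "y": -0.04, "z": 0, "gripper": 255}, {"ax": 0, "ay": 0, "az": -0.08, "x": 0.97, "y": -0.04, "z": 0, "gripper": 255}, {"ax": 0, "ay": 0, "az": -0.08, "x": 0.97, "y": -0.04, "z": 0, "gripper": 255}, {"ax": 0, "ay": 0, "az": -0.08, "x": 0.97, "y": -0.04, "z": 0, "gripper": 255}, {"ax": 0, "ay": 0, "az": -0.08, "x": 0.97, "y": -0.04, "z": 0, "gripper": 255}, {"ax": 0, "ay": 0, "az": -0.05, "x": 0.5, "y": -0.02, "z": 0, "gripper": 255}, {"ax": 0, "ay": 0, "az": 0, "x": 0, "y": 0, "z": 0, "gripper": 255}]'

```text
time_s: 5.25
tool_pos: [0.5462, -0.3671, 0.0747]
ee_rot: [-3.142, 0.0, 0.001]
ft_force: [-0.2, -1.2, 2.3]
width: 0.232
```

>>> jog_arm --series '[{"ax": 0, "ay": 0, "az": 0, "x": 0.2, "y": 0, "z": 0, "gripper": 0}, {"ax": 0, "ay": 0, "az": 0, "x": 0, "y": 0, "z": 0, "gripper": 0}, {"ax": 0, "ay": 0, "az": 0, "x": 0, "y": 0, "z": 0, "gripper": 0}, {"ax": 0, "ay": 0, "az": 0, "x": 0, "y": 0, "z": 0, "gripper": 0}, {"ax": 0, "ay": 0, "az": 0, "x": 0, "y": 0, "z": 0, "gripper": 0}, {"ax": 0, "ay": 0, "az": 0, "x": 0, "y": 0, "z": 0, "gripper": 0}, {"ax": 0, "ay": 0, "az": 0, "x": 0, "y": 0, "z": -4, "gripper": 0}, {"ax": 0, "ay": 0, "az": 0, "x": 0, "y": 0, "z": -4, "gripper": 0}, {"ax": 0, "ay": 0, "az": 0, "x": 0, "y": -4, "z": -3, "gripper": 0}, {"ax": 0, "ay": 0, "az": 0, "x": 0, "y": -4, "z": -4, "gripper": 0}, {"ax": 0, "ay": 0, "az": 0, "x": 0, "y": -4, "z": 0, "gripper": 0}, {"ax": 0, "ay": 0, "az": 0, "x": 0, "y": 0, "z": 0, "gripper": 0}]'

```text
time_s: 6.45
tool_pos: [0.5487, -0.2475, 0.2221]
ee_rot: [-3.141, -0.002, 0.004]
ft_force: [-0.5, 0.4, -0.4]
width: 1.0
```

```bash
python3 - <<'E'
from h import *
st()
c=r.capture("wrist"); cv2.imwrite("pics/w3.png",c["color"][:,:,::-1])
c=r.capture("top"); crop(c,340,125,480,295,3.5,"t3.png"); cv2.imwrite("pics/t3f.png",c["color"][:,:,::-1])
E
```

```text
t 6.45 pos [ 0.5487 -0.2475  0.2221] rpy [-3.141e+00 -2.000e-03  4.000e-03] F [-0.5  0.4 -0.4] T [-0.04 -0.1  -0.02] w 1.0
```

View pics/w3.png

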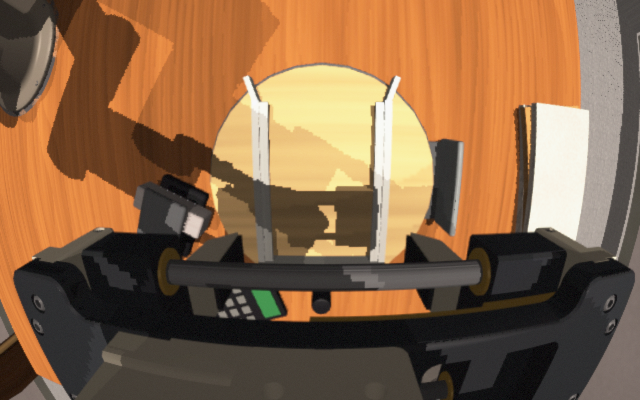

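View pics/t3f.png

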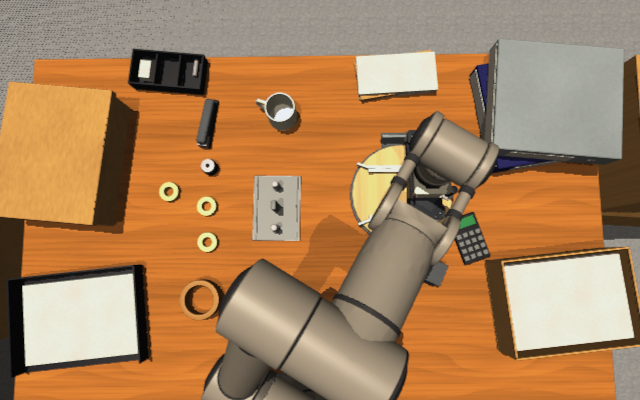

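The carousel has turned, with its mouth facing +y (the walls run down from (250,90) and (385,90) in the wrist view). Next is the roll at about (0.422, 0.2845).

>>> jog_arm --series '[{"ax": 0, "ay": 0, "az": 0, "x": -1.05, "y": -4.4, "z": 0, "gripper": 0}, {"ax": 0, "ay": 0, "az": 0, "x": -1.05, "y": -4.4, "z": 0, "gripper": 0}, {"ax": 0, "ay": 0, "az": 0, "x": -1.05, "y": -4.4, "z": 0, "gripper": 0}, {"ax": 0, "ay": 0, "az": 0, "x": -1.05, "y": -4.4, "z": 0, "gripper": 0}, {"ax": 0, "ay": 0, "az": 0, "x": -1.05, "y": -4.4, "z": 0, "gripper": 0}, {"ax": 0, "ay": 0, "az": 0, "x": -1.05, "y": -4.4, "z": 0, "gripper": 0}, {"ax": 0, "ay": 0, "az": 0, "x": -1.05, "y": -4.4, "z": 0, "gripper": 0}, {"ax": 0, "ay": 0, "az": 0, "x": -1.05, "y": -4.4, "z": 0, "gripper": 0}, {"ax": 0, "ay": 0, "az": 0, "x": -1.05, "y": -4.4, "z": 0, "gripper": 0}, {"ax": 0, "ay": 0, "az": 0, "x": -1.05, "y": -4.4, "z": 0, "gripper": 0}, {"ax": 0, "ay": 0, "az": 0, "x": -1.05, "y": -4.4, "z": 0, "gripper": 0}, {"ax": 0, "ay": 0, "az": 0, "x": -1.05, "y": -4.4, "z": 0, "gripper": 0}]'

```text
time_s: 7.75
tool_pos: [0.4224, 0.2771, 0.2195]
ee_rot: [3.141, 0.0, -0.002]
ft_force: [1.4, 0.2, 0.5]
width: 1.0
```

```bash
python3 - <<'E'
from h import *
togo(.422,.2845,.006,0)
c=r.capture("wrist"); cv2.imwrite("pics/w4.png",c["color"][:,:,::-1])
print(proj(c,[.422,.2845,.019],1))
c=r.capture("top"); cv2.imwrite("pics/t4f.png",c["color"][:,:,::-1])
E
```

```text
t 7.75 pos [0.4224 0.2771 0.2195] rpy [ 3.141e+00  0.000e+00 -2.000e-03] F [1.4 0.2 0.5] T [-0.02 -0.16  0.02] w 1.0
cm in target tool axes [-0.04 -0.74 21.35] in current [-0.04 -0.76 21.35] rotvec [ 0.001  0.    -0.002]
(np.float64(324.33580155581063), np.float64(176.68487558018663))
```

View pics/w4.png

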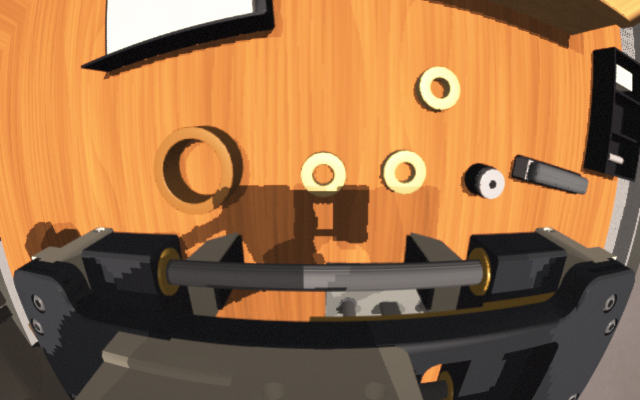

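View pics/t4f.png

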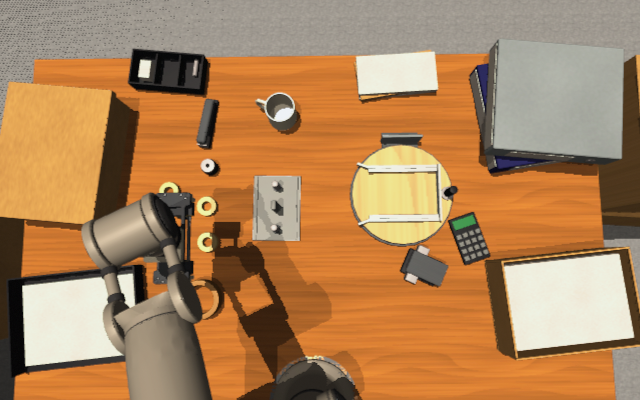

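The target roll is at (323,174) in the wrist view, as predicted. The carousel sits square, with its mouth toward +y. I'll descend and squeeze.

>>> jog_arm --series '[{"ax": 0, "ay": 0, "az": 0, "x": 0, "y": -0.8, "z": 4.5, "gripper": 0}, {"ax": 0, "ay": 0, "az": 0, "x": 0, "y": 0, "z": 4.5, "gripper": 0}, {"ax": 0, "ay": 0, "az": 0, "x": 0, "y": 0, "z": 4.5, "gripper": 0}, {"ax": 0, "ay": 0, "az": 0, "x": 0, "y": 0, "z": 4.5, "gripper": 0}, {"ax": 0, "ay": 0, "az": 0, "x": 0, "y": 0, "z": 3.2, "gripper": 0}, {"ax": 0, "ay": 0, "az": 0, "x": 0, "y": 0, "z": 0, "gripper": 255}, {"ax": 0, "ay": 0, "az": 0, "x": 0, "y": 0, "z": 0, "gripper": 255}, {"ax": 0, "ay": 0, "az": 0, "x": 0, "y": 0, "z": 0, "gripper": 255}, {"ax": 0, "ay": 0, "az": 0, "x": 0, "y": 0, "z": 0, "gripper": 255}, {"ax": 0, "ay": 0, "az": 0, "x": 0, "y": 0, "z": 0, "gripper": 255}, {"ax": 0, "ay": 0, "az": 0, "x": 0, "y": 0, "z": 0, "gripper": 255}, {"ax": 0, "ay": 0, "az": 0, "x": 0, "y": 0, "z": 0, "gripper": 255}]'

```text
time_s: 9.05
tool_pos: [0.4228, 0.2845, 0.0093]
ee_rot: [-3.141, -0.002, 0.0]
ft_force: [-0.8, -0.9, 7.1]
width: 0.579
```

>>> jog_arm --series '[{"ax": 0, "ay": 0, "az": 0, "x": 0, "y": 0, "z": 0, "gripper": 50}, {"ax": 0, "ay": 0, "az": 0, "x": 0, "y": 0, "z": 0, "gripper": 50}, {"ax": 0, "ay": 0, "az": 0, "x": 0, "y": 0, "z": 0, "gripper": 50}, {"ax": 0, "ay": 0, "az": 0, "x": 0, "y": 0, "z": 0, "gripper": 50}]'

```text
time_s: 9.45
tool_pos: [0.422, 0.2842, 0.008]
ee_rot: [3.141, 0.0, 0.0]
ft_force: [0.2, 0.1, 0.7]
width: 0.796
```

>>> jog_arm --series '[{"ax": 0, "ay": 0, "az": -0.143, "x": 0, "y": 0, "z": 0, "gripper": 50}, {"ax": 0, "ay": 0, "az": -0.143, "x": 0, "y": 0, "z": 0, "gripper": 50}, {"ax": 0, "ay": 0, "az": -0.143, "x": 0, "y": 0, "z": 0, "gripper": 50}, {"ax": 0, "ay": 0, "az": -0.143, "x": 0, "y": 0, "z": 0, "gripper": 50}, {"ax": 0, "ay": 0, "az": -0.143, "x": 0, "y": 0, "z": 0, "gripper": 50}, {"ax": 0, "ay": 0, "az": -0.143, "x": 0, "y": 0, "z": 0, "gripper": 50}, {"ax": 0, "ay": 0, "az": -0.143, "x": 0, "y": 0, "z": 0, "gripper": 50}, {"ax": 0, "ay": 0, "az": -0.143, "x": 0, "y": 0, "z": 0, "gripper": 50}, {"ax": 0, "ay": 0, "az": -0.143, "x": 0, "y": 0, "z": 0, "gripper": 50}, {"ax": 0, "ay": 0, "az": -0.143, "x": 0, "y": 0, "z": 0, "gripper": 50}, {"ax": 0, "ay": 0, "az": -0.141, "x": 0, "y": 0, "z": 0, "gripper": 50}, {"ax": 0, "ay": 0, "az": 0, "x": 0, "y": 0, "z": 0.2, "gripper": 50}]'

```text
time_s: 10.65
tool_pos: [0.4222, 0.2843, 0.006]
ee_rot: [3.141, -0.0, 1.572]
ft_force: [0.5, 0.2, 1.0]
width: 0.804
```

>>> jog_arm --series '[{"ax": 0, "ay": 0, "az": 0, "x": 0, "y": 0, "z": 0, "gripper": 255}, {"ax": 0, "ay": 0, "az": 0, "x": 0, "y": 0, "z": 0, "gripper": 255}, {"ax": 0, "ay": 0, "az": 0, "x": 0, "y": 0, "z": 0, "gripper": 255}, {"ax": 0, "ay": 0, "az": 0, "x": 0, "y": 0, "z": 0, "gripper": 255}, {"ax": 0, "ay": 0, "az": 0, "x": 0, "y": 0, "z": 0, "gripper": 255}, {"ax": 0, "ay": 0, "az": 0, "x": 0, "y": 0, "z": 0, "gripper": 255}]'

```text
time_s: 11.25
tool_pos: [0.4221, 0.2842, 0.006]
ee_rot: [-3.142, 0.0, 1.571]
ft_force: [-0.1, -0.6, -0.0]
width: 0.574
```

```bash
python3 - <<'E'
from h import *
st()
c=r.capture("top"); crop(c,340,125,480,265,4,"t5.png")
E
```

```text
t 11.25 pos [0.4221 0.2842 0.006 ] rpy [-3.142  0.     1.571] F [-0.1 -0.6 -0. ] T [ 0.15 -0.13  0.02] w 0.574
```

View pics/t5.png

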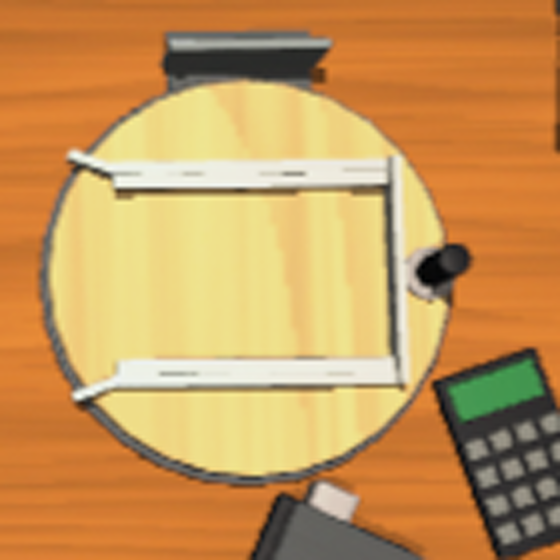

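The roll is held and centred. In the carousel crop the walls run from (115,180) to (390,170) and from (120,375) to (400,375), with the knob at (450,265). I'll carry the roll toward spindle b.

>>> jog_arm --series '[{"ax": 0, "ay": 0, "az": 0, "x": 0, "y": 0, "z": -3, "gripper": 255}, {"ax": 0, "ay": 0, "az": 0, "x": 0, "y": 0, "z": -4, "gripper": 255}, {"ax": 0, "ay": 0, "az": 0, "x": 0, "y": 0, "z": -3, "gripper": 255}, {"ax": 0, "ay": 0, "az": 0, "x": -3.7, "y": 0.7, "z": 0, "gripper": 255}, {"ax": 0, "ay": 0, "az": 0, "x": -3.7, "y": 0.7, "z": 0, "gripper": 255}, {"ax": 0, "ay": 0, "az": 0, "x": -3.7, "y": 0.7, "z": 0, "gripper": 255}, {"ax": 0, "ay": 0, "az": 0, "x": -3.7, "y": 0.7, "z": 0, "gripper": 255}, {"ax": 0, "ay": 0, "az": 0, "x": -3.7, "y": 0.7, "z": 0, "gripper": 255}, {"ax": 0, "ay": 0, "az": 0, "x": 0, "y": 0, "z": 0, "gripper": 255}, {"ax": 0, "ay": 0, "az": 0, "x": 0, "y": 0, "z": 0, "gripper": 255}]'

```text
time_s: 12.3
tool_pos: [0.4571, 0.0987, 0.1061]
ee_rot: [-3.141, -0.0, 1.569]
ft_force: [-0.0, -0.0, -0.1]
width: 0.572
```

```bash
python3 - <<'E'
from h import *
st()
c=r.capture("wrist"); cv2.imwrite("pics/w6.png",c["color"][:,:,::-1]); 
for p in [[.4572,.0982,.068],[.5737,.0953,.068],[.5160,.0972,.09]]: print(proj(c,p,1))
c=r.capture("scene"); crop(c,300,180,460,300,5,"s6.png")
for p in [[.4572,.0982,.068],[.5737,.0953,.068],[.5160,.0972,.09]]: u,v=proj(c,p); print((u-300)*5,(v-180)*5)
E
```

```text
t 12.3 pos [0.4571 0.0987 0.1061] rpy [-3.141 -0.     1.569] F [-0.  -0.  -0.1] T [ 0.11 -0.16  0.03] w 0.572
(np.float64(321.37845283340226), np.float64(229.98332271614234))
(np.float64(318.7293789163141), np.float64(358.6855824714032))
(np.float64(320.20858031242375), np.float64(320.8189088170668))
320.6213312425183 140.21682391456253
301.35454914927266 282.56976983377655
313.51381827810087 181.3079921184604
```

View pics/w6.png

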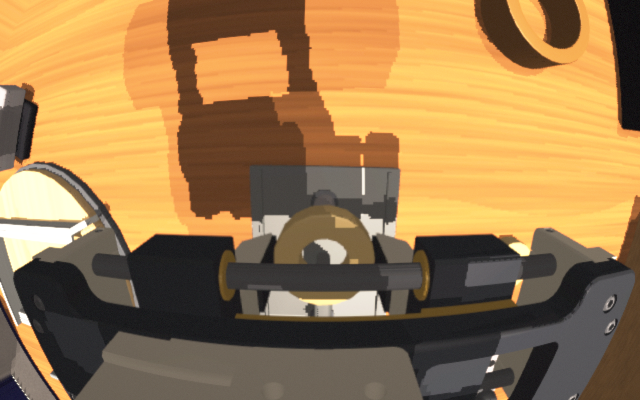

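View pics/s6.png

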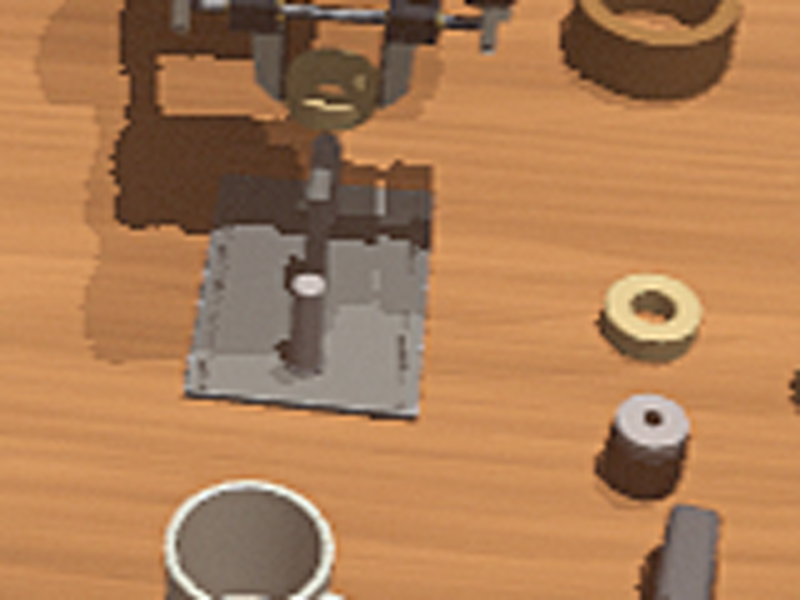

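```bash
python3 - <<'E'
from h import *
c=r.capture("scene")
f=lambda p: print(((proj(c,p)[0]-300)*5+2,(proj(c,p)[1]-180)*5+2))
f([.5203,.289,.019]); f([.4571,.0987,.119]); f([.627,.277,.044])
c=r.capture("wrist"); crop(c,240,160,400,330,4.5,"w6b.png") if 0 else crop(c,240,150,400,330,3.3,"w6b.png")
print(proj(c,[.4571,.0987,.119],1),proj(c,[.4571,.0987,.1],1))
# gray tray corners of w6 near edge
for p in [[.4242,.0332,.006],[.4267,.1637,.006]]: print(proj(c,p,1))
E
```

```text
(np.float64(649.7988100375328), np.float64(305.4612491922144))
(np.float64(327.1249059502709), np.float64(75.2902793851234))
(np.float64(639.9064343449122), np.float64(415.88728350811334))
(np.float64(318.9077445612725), np.float64(263.7767401841919)) (np.float64(319.3432954727212), np.float64(249.25885989738492))
(np.float64(244.43190942106014), np.float64(168.73281651971018))
(np.float64(396.46097716523883), np.float64(171.6434542464406))
```

View pics/w6b.png

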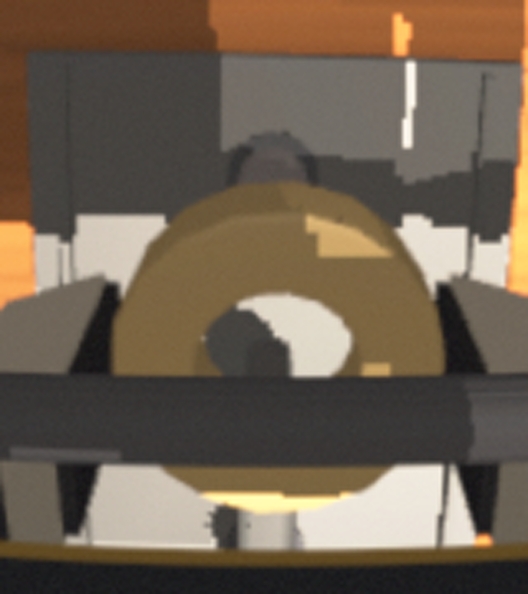

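Comparing the held roll with the tray edges across the cameras shows only a common camera offset. I'll lower the roll onto spindle b.

>>> jog_arm --series '[{"ax": 0, "ay": 0, "az": 0, "x": 0, "y": 0, "z": 1.5, "gripper": 255}, {"ax": 0, "ay": 0, "az": 0, "x": 0, "y": 0, "z": 1.0, "gripper": 255}, {"ax": 0, "ay": 0, "az": 0, "x": 0, "y": 0, "z": 0.7, "gripper": 255}, {"ax": 0, "ay": 0, "az": 0, "x": 0, "y": 0, "z": 0.7, "gripper": 255}, {"ax": 0, "ay": 0, "az": 0, "x": 0, "y": 0, "z": 0.7, "gripper": 255}, {"ax": 0, "ay": 0, "az": 0, "x": 0, "y": 0, "z": 0, "gripper": 255}]'

```text
time_s: 13.1
tool_pos: [0.4566, 0.0992, 0.0592]
ee_rot: [-3.14, 0.0, 1.571]
ft_force: [-0.2, 0.0, -0.6]
width: 0.575
```

```bash
python3 - <<'E'
from h import *
st()
c=r.capture("wrist"); crop(c,240,150,400,330,3.3,"w7b.png")
c=r.capture("scene"); crop(c,300,160,400,260,6,"s7.png")
E
```

```text
t 13.1 pos [0.4566 0.0992 0.0592] rpy [-3.14   0.     1.571] F [-0.2  0.  -0.6] T [ 0.07 -0.14 -0.04] w 0.575
```

View pics/w7b.png

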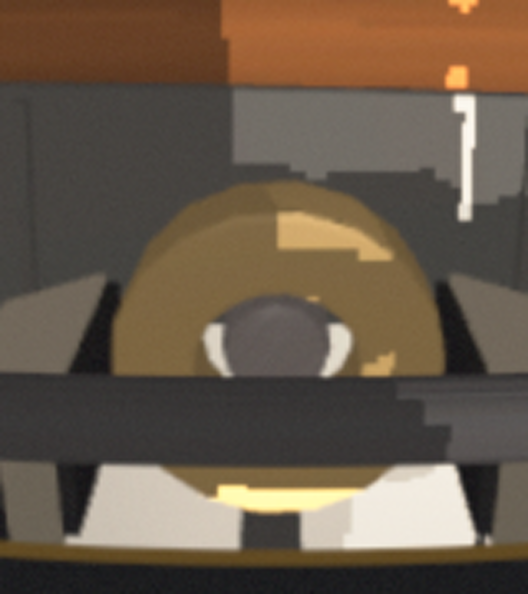

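View pics/s7.png

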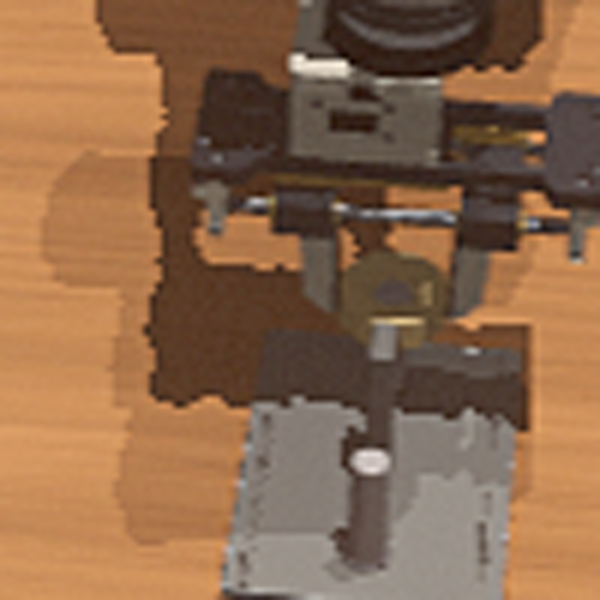

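The spindle shows in the middle of the roll's hole (wrist crop 277,340), with no contact force. I'll lower further and release.

>>> jog_arm --series '[{"ax": 0, "ay": 0, "az": 0, "x": 0, "y": 0, "z": 0.9, "gripper": 255}, {"ax": 0, "ay": 0, "az": 0, "x": 0, "y": 0, "z": 0.9, "gripper": 255}, {"ax": 0, "ay": 0, "az": 0, "x": 0, "y": 0, "z": 0.9, "gripper": 255}, {"ax": 0, "ay": 0, "az": 0, "x": 0, "y": 0, "z": 0, "gripper": 40}, {"ax": 0, "ay": 0, "az": 0, "x": 0, "y": 0, "z": 0, "gripper": 40}, {"ax": 0, "ay": 0, "az": 0, "x": 0, "y": 0, "z": 0, "gripper": 40}, {"ax": 0, "ay": 0, "az": 0, "x": 0, "y": 0, "z": 0, "gripper": 40}, {"ax": 0, "ay": 0, "az": 0, "x": 0, "y": 0, "z": 0, "gripper": 40}]'

```text
time_s: 14.0
tool_pos: [0.4573, 0.0992, 0.0333]
ee_rot: [3.141, 0.0, 1.571]
ft_force: [0.4, 0.6, 0.4]
width: 0.845
```

>>> jog_arm --series '[{"ax": 0, "ay": 0, "az": 0, "x": 0, "y": 0, "z": -3, "gripper": 40}, {"ax": 0, "ay": 0, "az": 0, "x": 0, "y": 0, "z": -4.5, "gripper": 40}, {"ax": 0, "ay": 0, "az": 0, "x": 0, "y": 0, "z": -4.5, "gripper": 0}, {"ax": 0, "ay": 0, "az": 0, "x": 3.8, "y": 1.2, "z": 0, "gripper": 0}, {"ax": 0, "ay": 0, "az": 0, "x": 3.8, "y": 1.2, "z": 0, "gripper": 0}, {"ax": 0, "ay": 0, "az": 0, "x": 3.8, "y": 1.2, "z": 0, "gripper": 0}, {"ax": 0, "ay": 0, "az": 0, "x": 3.8, "y": 1.2, "z": 0, "gripper": 0}, {"ax": 0, "ay": 0, "az": 0, "x": 3.8, "y": 1.2, "z": 0, "gripper": 0}]'

```text
time_s: 14.8
tool_pos: [0.5173, 0.2908, 0.1533]
ee_rot: [3.141, 0.0, 1.571]
ft_force: [0.8, 0.1, 0.1]
width: 1.001
```

```bash
python3 - <<'E'
from h import *
togo(.5203,.289,.006,np.pi/2)
c=r.capture("wrist"); cv2.imwrite("pics/w8.png",c["color"][:,:,::-1])
print(proj(c,[.5203,.289,.019],1),proj(c,[.5629,.3931,.019],1))
c=r.capture("top"); cv2.imwrite("pics/t8.png",c["color"][:,:,::-1])
c=r.capture("scene"); crop(c,300,180,500,300,4,"s8.png")
E
```

```text
t 14.8 pos [0.5173 0.2908 0.1533] rpy [3.141 0.    1.571] F [0.8 0.1 0.1] T [ 0.06 -0.12  0.04] w 1.001
cm in target tool axes [-0.18  0.3  14.73] in current [-0.18  0.29 14.73] rotvec [0. 0. 0.]
(np.float64(320.64197294581265), np.float64(199.01377377428122)) (np.float64(420.18359919946437), np.float64(238.58207778758273))
```

View pics/w8.png

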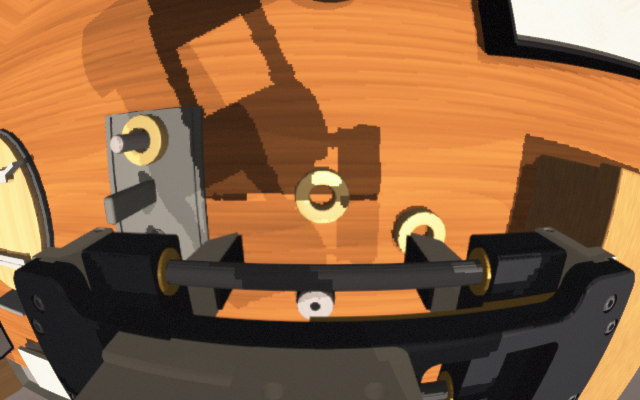

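View pics/s8.png

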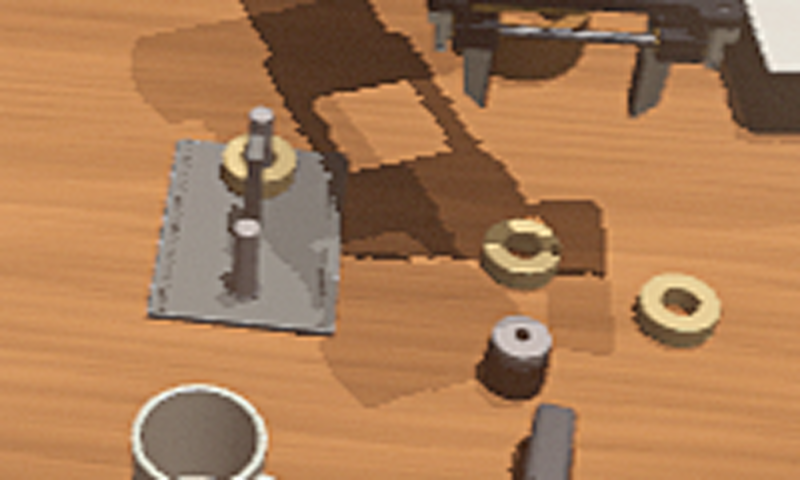

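View pics/t8.png

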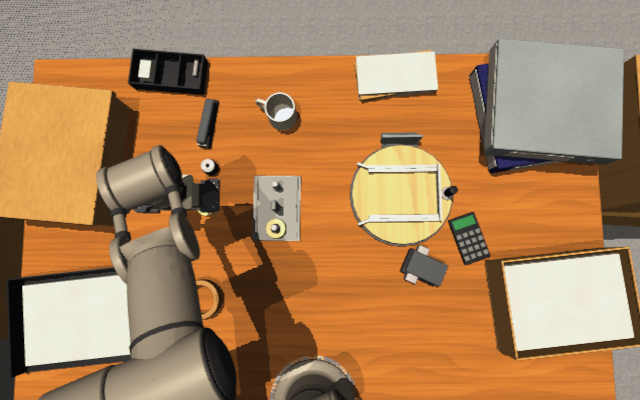

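Roll one is down on the plate around spindle b. The second roll is at wrist (322,197), as predicted, so I'll pick it.

>>> jog_arm --series '[{"ax": 0, "ay": 0, "az": 0, "x": -0.2, "y": 0.3, "z": 4, "gripper": 0}, {"ax": 0, "ay": 0, "az": 0, "x": 0, "y": 0, "z": 4.5, "gripper": 0}, {"ax": 0, "ay": 0, "az": 0, "x": 0, "y": 0, "z": 4, "gripper": 0}, {"ax": 0, "ay": 0, "az": 0, "x": 0, "y": 0, "z": 2.2, "gripper": 0}, {"ax": 0, "ay": 0, "az": 0, "x": 0, "y": 0, "z": 0, "gripper": 255}, {"ax": 0, "ay": 0, "az": 0, "x": 0, "y": 0, "z": 0, "gripper": 255}, {"ax": 0, "ay": 0, "az": 0, "x": 0, "y": 0, "z": 0, "gripper": 255}, {"ax": 0, "ay": 0, "az": 0, "x": 0, "y": 0, "z": 0, "gripper": 255}, {"ax": 0, "ay": 0, "az": 0, "x": 0, "y": 0, "z": 0, "gripper": 255}, {"ax": 0, "ay": 0, "az": 0, "x": 0, "y": 0, "z": 0, "gripper": 255}, {"ax": 0, "ay": 0, "az": 0, "x": 0, "y": 0, "z": 0, "gripper": 255}, {"ax": 0, "ay": 0, "az": 0, "x": 0, "y": 0, "z": 0, "gripper": 255}]'

```text
time_s: 16.15
tool_pos: [0.5206, 0.2874, 0.0071]
ee_rot: [3.14, -0.0, 1.571]
ft_force: [-0.9, -0.5, 6.8]
width: 0.582
```

```bash
python3 - <<'E'
from h import *
togo(.5737,.0960,.106,np.pi/2)
E
```

```text
t 16.15 pos [0.5206 0.2874 0.0071] rpy [ 3.14  -0.     1.571] F [-0.9 -0.5  6.8] T [-0.    0.04 -0.06] w 0.582
cm in target tool axes [-19.14   5.31  -9.89] in current [-19.14   5.32  -9.89] rotvec [ 0.002 -0.     0.   ]
```

>>> jog_arm --series '[{"ax": 0, "ay": 0, "az": 0, "x": 0, "y": 0, "z": -3, "gripper": 255}, {"ax": 0, "ay": 0, "az": 0, "x": 0, "y": 0, "z": -4, "gripper": 255}, {"ax": 0, "ay": 0, "az": 0, "x": 0, "y": 1, "z": -3, "gripper": 255}, {"ax": 0, "ay": 0, "az": 0, "x": -3.8, "y": 1.5, "z": 0, "gripper": 255}, {"ax": 0, "ay": 0, "az": 0, "x": -3.8, "y": 1.5, "z": 0, "gripper": 255}, {"ax": 0, "ay": 0, "az": 0, "x": -3.8, "y": 1.3, "z": 0, "gripper": 255}, {"ax": 0, "ay": 0, "az": 0, "x": -3.8, "y": 0, "z": 0, "gripper": 255}, {"ax": 0, "ay": 0, "az": 0, "x": -3.9, "y": 0, "z": 0, "gripper": 255}, {"ax": 0, "ay": 0, "az": 0, "x": 0, "y": 0, "z": 0, "gripper": 255}, {"ax": 0, "ay": 0, "az": 0, "x": 0, "y": 0, "z": 0, "gripper": 255}]'

```text
time_s: 17.15
tool_pos: [0.5731, 0.0955, 0.1061]
ee_rot: [-3.141, -0.0, 1.569]
ft_force: [0.1, 1.0, -0.2]
width: 0.579
```

```bash
python3 - <<'E'
from h import *
togo(.5737,.0960,.106,np.pi/2)
c=r.capture("wrist"); crop(c,240,150,400,330,3.3,"w9b.png")
E
```

```text
t 17.15 pos [0.5731 0.0955 0.1061] rpy [-3.141 -0.     1.569] F [ 0.1  1.  -0.2] T [ 0.13 -0.1  -0.02] w 0.579
cm in target tool axes [0.05 0.06 0.01] in current [0.05 0.06 0.01] rotvec [-0.    -0.    -0.002]
```

View pics/w9b.png

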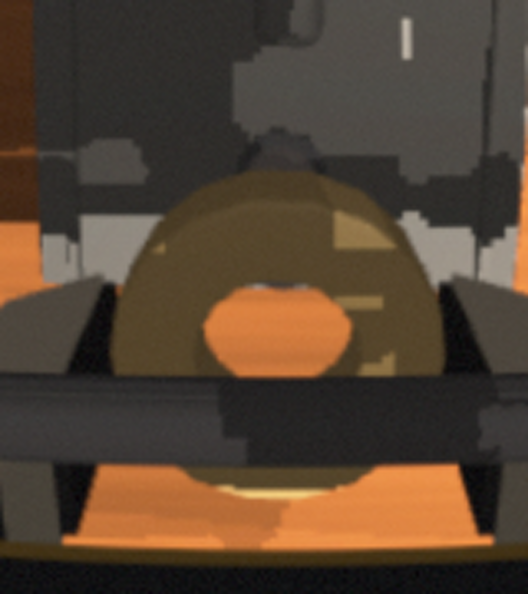

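The held roll sits about 2 mm nearer in the jaws (crop top 170 against 180 before), and the spindle is about 1 mm to the right of centre. I'll correct and lower.

>>> jog_arm --series '[{"ax": 0, "ay": 0, "az": 0, "x": 0.1, "y": 0.25, "z": 1.5, "gripper": 255}, {"ax": 0, "ay": 0, "az": 0, "x": 0, "y": 0, "z": 1.0, "gripper": 255}, {"ax": 0, "ay": 0, "az": 0, "x": 0, "y": 0, "z": 0.7, "gripper": 255}, {"ax": 0, "ay": 0, "az": 0, "x": 0, "y": 0, "z": 0.7, "gripper": 255}, {"ax": 0, "ay": 0, "az": 0, "x": 0, "y": 0, "z": 0.7, "gripper": 255}, {"ax": 0, "ay": 0, "az": 0, "x": 0, "y": 0, "z": 0, "gripper": 255}]'

```text
time_s: 17.8
tool_pos: [0.5749, 0.0973, 0.0588]
ee_rot: [-3.14, 0.0, 1.571]
ft_force: [-0.5, 0.2, 0.6]
width: 0.577
```

```bash
python3 - <<'E'
from h import *
st()
c=r.capture("wrist"); crop(c,240,150,400,330,3.3,"w10b.png")
E
```

```text
t 17.8 pos [0.5749 0.0973 0.0588] rpy [-3.14   0.     1.571] F [-0.5  0.2  0.6] T [ 0.08 -0.15  0.  ] w 0.577
```

View pics/w10b.png

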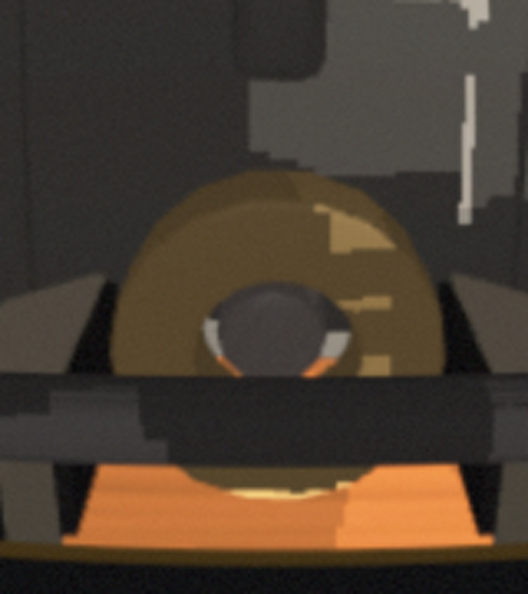

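The roll is threaded. I'll lower, release, and head for the third roll.

>>> jog_arm --series '[{"ax": 0, "ay": 0, "az": 0, "x": 0, "y": 0, "z": 0.9, "gripper": 255}, {"ax": 0, "ay": 0, "az": 0, "x": 0, "y": 0, "z": 0.9, "gripper": 255}, {"ax": 0, "ay": 0, "az": 0, "x": 0, "y": 0, "z": 0.9, "gripper": 255}, {"ax": 0, "ay": 0, "az": 0, "x": 0, "y": 0, "z": 0, "gripper": 40}, {"ax": 0, "ay": 0, "az": 0, "x": 0, "y": 0, "z": 0, "gripper": 40}, {"ax": 0, "ay": 0, "az": 0, "x": 0, "y": 0, "z": 0, "gripper": 40}, {"ax": 0, "ay": 0, "az": 0, "x": 0, "y": 0, "z": 0, "gripper": 40}, {"ax": 0, "ay": 0, "az": 0, "x": 0, "y": 0, "z": 0, "gripper": 40}, {"ax": 0, "ay": 0, "az": 0, "x": 0, "y": 0, "z": -3, "gripper": 40}, {"ax": 0, "ay": 0, "az": 0, "x": 0, "y": 0, "z": -4.5, "gripper": 40}, {"ax": 0, "ay": 0, "az": 0, "x": 0, "y": 0, "z": -4.5, "gripper": 0}, {"ax": 0, "ay": 0, "az": 0, "x": 4.2, "y": -0.1, "z": 0, "gripper": 0}]'

```text
time_s: 19.05
tool_pos: [0.5789, 0.1363, 0.1602]
ee_rot: [3.129, 0.0, 1.566]
ft_force: [0.8, 1.3, 0.9]
width: 0.965
```

>>> jog_arm --series '[{"ax": 0, "ay": 0, "az": 0, "x": 4.2, "y": -0.2, "z": 0, "gripper": 0}, {"ax": 0, "ay": 0, "az": 0, "x": 4.2, "y": -0.2, "z": 0, "gripper": 0}, {"ax": 0, "ay": 0, "az": 0, "x": 4.2, "y": -0.2, "z": 0, "gripper": 0}, {"ax": 0, "ay": 0, "az": 0, "x": 4.2, "y": -0.2, "z": 0, "gripper": 0}, {"ax": 0, "ay": 0, "az": 0, "x": 4.2, "y": -0.2, "z": 0, "gripper": 0}, {"ax": 0, "ay": 0, "az": 0, "x": 4.2, "y": -0.1, "z": 0, "gripper": 0}, {"ax": 0, "ay": 0, "az": 0, "x": 0, "y": 0, "z": 0, "gripper": 0}]'

```text
time_s: 19.75
tool_pos: [0.562, 0.3964, 0.1527]
ee_rot: [3.141, -0.002, 1.576]
ft_force: [0.0, 0.0, 0.0]
width: 0.995
```

```bash
python3 - <<'E'
from h import *
togo(.5629,.3931,.006,np.pi/2)
c=r.capture("wrist"); cv2.imwrite("pics/w11.png",c["color"][:,:,::-1])
print(proj(c,[.5629,.3931,.019],1))
c=r.capture("scene"); crop(c,300,160,500,300,4,"s11.png")
E
```

```text
t 19.75 pos [0.562  0.3964 0.1527] rpy [ 3.141e+00 -2.000e-03  1.576e+00] F [0. 0. 0.] T [ 0.09 -0.14  0.06] w 0.995
cm in target tool axes [-0.33  0.09 14.67] in current [-0.36  0.08 14.67] rotvec [ 0.    -0.002  0.005]
(np.float64(318.7912170441668), np.float64(197.07066900159657))
```

View pics/w11.png

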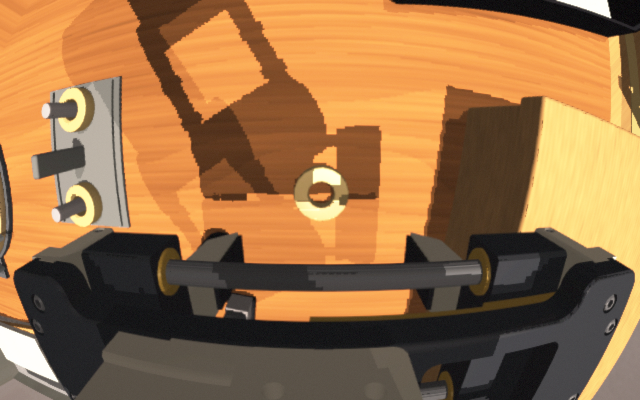

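View pics/s11.png

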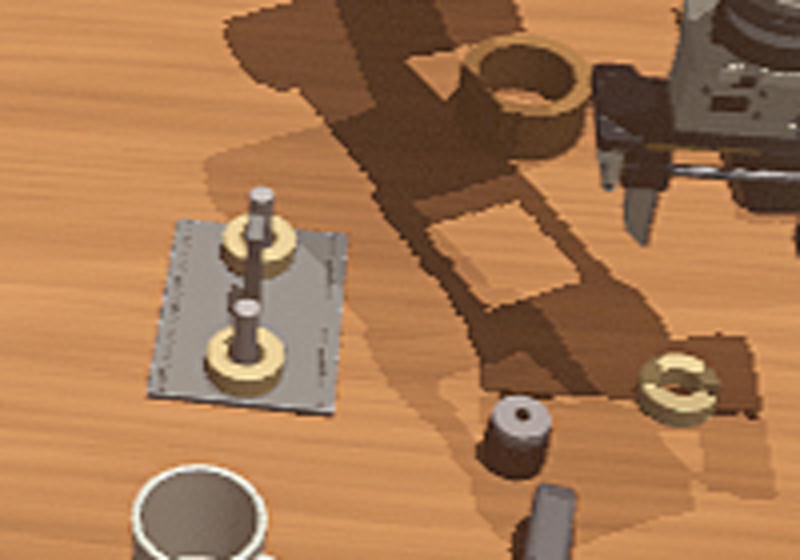

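```bash
python3 - <<'E'
from h import *
c=r.capture("scene")
for u,v in [(522,290),(518,320),(525,240)]: print(at(c,u,v,0).round(3))
c=r.capture("wrist")
for u,v in [(445,90),(430,230),(520,110),(500,160)]: print(at(c,u,v,0,1).round(3))
E
```

```text
[0.654 0.523 0.   ]
[0.75  0.497 0.   ]
[0.468 0.563 0.   ]
[0.454 0.518 0.   ]
[0.606 0.51  0.   ]
[0.465 0.616 0.   ]
[0.525 0.591 0.   ]
```

```bash
python3 - <<'E'
from h import *
import cv2
a=cv2.imread("pics/t8.png"); cv2.imwrite("pics/t8c.png",cv2.resize(a[60:240,60:240],None,fx=3.3,fy=3.3))
E
```

```text
(no output)
```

View pics/t8c.png

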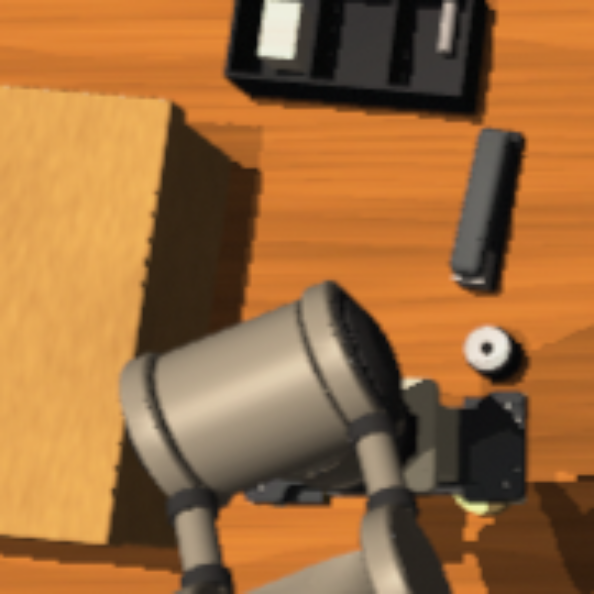

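The box is clear of the gripper body: its base is at y ≳ 0.52, and the body reaches 0.488. I'll pick the third roll.

>>> jog_arm --series '[{"ax": 0, "ay": 0, "az": 0, "x": -0.3, "y": -0.1, "z": 4, "gripper": 0}, {"ax": 0, "ay": 0, "az": 0, "x": 0, "y": 0, "z": 4.5, "gripper": 0}, {"ax": 0, "ay": 0, "az": 0, "x": 0, "y": 0, "z": 4, "gripper": 0}, {"ax": 0, "ay": 0, "az": 0, "x": 0, "y": 0, "z": 2.2, "gripper": 0}, {"ax": 0, "ay": 0, "az": 0, "x": 0, "y": 0, "z": 0, "gripper": 255}, {"ax": 0, "ay": 0, "az": 0, "x": 0, "y": 0, "z": 0, "gripper": 255}, {"ax": 0, "ay": 0, "az": 0, "x": 0, "y": 0, "z": 0, "gripper": 255}, {"ax": 0, "ay": 0, "az": 0, "x": 0, "y": 0, "z": 0, "gripper": 255}, {"ax": 0, "ay": 0, "az": 0, "x": 0, "y": 0, "z": 0, "gripper": 255}, {"ax": 0, "ay": 0, "az": 0, "x": 0, "y": 0, "z": 0, "gripper": 255}, {"ax": 0, "ay": 0, "az": 0, "x": 0, "y": 0, "z": 0, "gripper": 255}, {"ax": 0, "ay": 0, "az": 0, "x": 0, "y": 0, "z": 0, "gripper": 255}]'

```text
time_s: 21.15
tool_pos: [0.5629, 0.3884, 0.0069]
ee_rot: [3.14, -0.0, 1.571]
ft_force: [-0.3, 0.2, 6.7]
width: 0.571
```

```bash
python3 - <<'E'
from h import *
togo(.4572,.0988,.106,np.pi/2)
E
```

```text
t 21.15 pos [0.5629 0.3884 0.0069] rpy [ 3.14  -0.     1.571] F [-0.3  0.2  6.7] T [-0.02  0.02 -0.03] w 0.571
cm in target tool axes [-28.96 -10.57  -9.91] in current [-28.96 -10.57  -9.93] rotvec [ 0.001 -0.     0.   ]
```

>>> jog_arm --series '[{"ax": 0, "ay": 0, "az": 0, "x": 0, "y": 0, "z": -3, "gripper": 255}, {"ax": 0, "ay": 0, "az": 0, "x": 0, "y": 0, "z": -4, "gripper": 255}, {"ax": 0, "ay": 0, "az": 0, "x": 0, "y": -0.1, "z": -3, "gripper": 255}, {"ax": 0, "ay": 0, "az": 0, "x": -4.2, "y": -1.5, "z": 0, "gripper": 255}, {"ax": 0, "ay": 0, "az": 0, "x": -4.2, "y": -1.5, "z": 0, "gripper": 255}, {"ax": 0, "ay": 0, "az": 0, "x": -4.2, "y": -1.5, "z": 0, "gripper": 255}, {"ax": 0, "ay": 0, "az": 0, "x": -4.2, "y": -1.5, "z": 0, "gripper": 255}, {"ax": 0, "ay": 0, "az": 0, "x": -4.2, "y": -1.5, "z": 0, "gripper": 255}, {"ax": 0, "ay": 0, "az": 0, "x": -4.2, "y": -1.5, "z": 0, "gripper": 255}, {"ax": 0, "ay": 0, "az": 0, "x": -3.8, "y": -1.5, "z": 0, "gripper": 255}, {"ax": 0, "ay": 0, "az": 0, "x": 0, "y": 0, "z": 0, "gripper": 255}, {"ax": 0, "ay": 0, "az": 0, "x": 0, "y": 0, "z": 0, "gripper": 255}]'

```text
time_s: 22.35
tool_pos: [0.4567, 0.0977, 0.1062]
ee_rot: [3.141, -0.0, 1.569]
ft_force: [-0.1, 0.2, -0.5]
width: 0.569
```

```bash
python3 - <<'E'
from h import *
togo(.4572,.0988,.106,np.pi/2)
c=r.capture("wrist"); crop(c,240,150,400,330,3.3,"w12b.png")
E
```

```text
t 22.35 pos [0.4567 0.0977 0.1062] rpy [ 3.141 -0.     1.569] F [-0.1  0.2 -0.5] T [ 0.12 -0.17 -0.04] w 0.569
cm in target tool axes [0.11 0.05 0.02] in current [0.11 0.05 0.02] rotvec [ 0.    -0.    -0.002]
```

View pics/w12b.png

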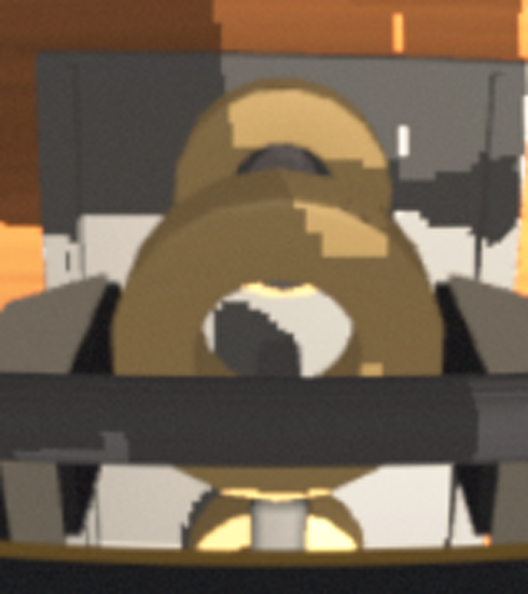

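The offset is the same as last time, so I'll apply the same correction and lower.

>>> jog_arm --series '[{"ax": 0, "ay": 0, "az": 0, "x": 0.12, "y": 0.25, "z": 1.5, "gripper": 255}, {"ax": 0, "ay": 0, "az": 0, "x": 0, "y": 0, "z": 1.0, "gripper": 255}, {"ax": 0, "ay": 0, "az": 0, "x": 0, "y": 0, "z": 0.7, "gripper": 255}, {"ax": 0, "ay": 0, "az": 0, "x": 0, "y": 0, "z": 0.7, "gripper": 255}, {"ax": 0, "ay": 0, "az": 0, "x": 0, "y": 0, "z": 0.7, "gripper": 255}, {"ax": 0, "ay": 0, "az": 0, "x": 0, "y": 0, "z": 0, "gripper": 255}]'

```text
time_s: 23.0
tool_pos: [0.4586, 0.0995, 0.0592]
ee_rot: [-3.14, 0.0, 1.571]
ft_force: [-0.3, -0.5, -0.1]
width: 0.571
```

```bash
python3 - <<'E'
from h import *
st()
c=r.capture("wrist"); crop(c,240,150,400,330,3.3,"w13b.png")
E
```

```text
t 23.0 pos [0.4586 0.0995 0.0592] rpy [-3.14   0.     1.571] F [-0.3 -0.5 -0.1] T [ 0.1  -0.2  -0.02] w 0.571
```

View pics/w13b.png

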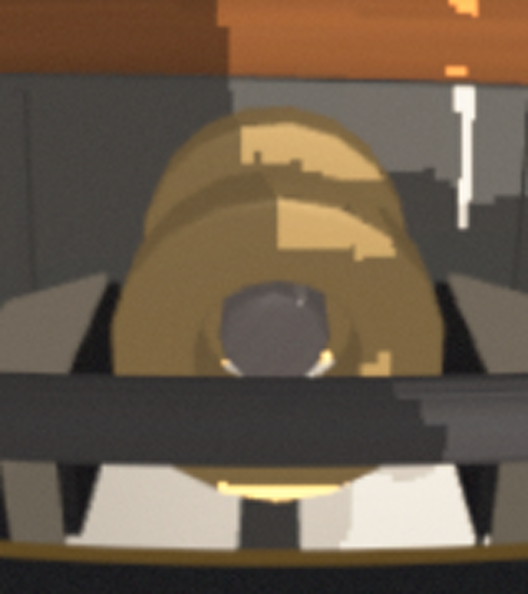

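Threaded again, with the spindle at (275,330) inside the hole. I'll lower and release.

>>> jog_arm --series '[{"ax": 0, "ay": 0, "az": 0, "x": 0, "y": 0, "z": 1.0, "gripper": 255}, {"ax": 0, "ay": 0, "az": 0, "x": 0, "y": 0, "z": 1.0, "gripper": 255}, {"ax": 0, "ay": 0, "az": 0, "x": 0, "y": 0, "z": 0, "gripper": 40}, {"ax": 0, "ay": 0, "az": 0, "x": 0, "y": 0, "z": 0, "gripper": 40}, {"ax": 0, "ay": 0, "az": 0, "x": 0, "y": 0, "z": 0, "gripper": 40}, {"ax": 0, "ay": 0, "az": 0, "x": 0, "y": 0, "z": 0, "gripper": 40}, {"ax": 0, "ay": 0, "az": 0, "x": 0, "y": 0, "z": 0, "gripper": 40}, {"ax": 0, "ay": 0, "az": 0, "x": 0, "y": 0, "z": -4, "gripper": 40}, {"ax": 0, "ay": 0, "az": 0, "x": 0, "y": 0, "z": -4.5, "gripper": 40}, {"ax": 0, "ay": 0, "az": 0, "x": 4.5, "y": -2, "z": -3, "gripper": 0}, {"ax": 0, "ay": 0, "az": 0, "x": 4.5, "y": -2, "z": 0, "gripper": 0}, {"ax": 0, "ay": 0, "az": 0, "x": 4.5, "y": 0, "z": 0, "gripper": 0}]'

```text
time_s: 24.25
tool_pos: [0.4201, 0.2295, 0.1525]
ee_rot: [3.14, -0.0, 1.57]
ft_force: [0.4, 0.5, -0.9]
width: 0.991
```

```bash
python3 - <<'E'
from h import *
st()
c=r.capture("top"); cv2.imwrite("pics/t14.png",c["color"][:,:,::-1]);crop(c,240,165,320,250,6,"t14a.png"); crop(c,340,125,480,265,5,"t14b.png")
c=r.capture("scene"); crop(c,300,160,500,300,4,"s14.png")
E
```

```text
t 24.25 pos [0.4201 0.2295 0.1525] rpy [ 3.14 -0.    1.57] F [ 0.4  0.5 -0.9] T [ 0.1  -0.25 -0.01] w 0.991
```

View pics/t14.png

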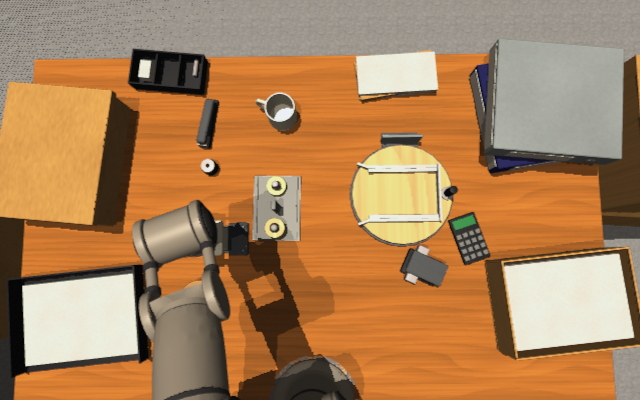

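View pics/t14a.png

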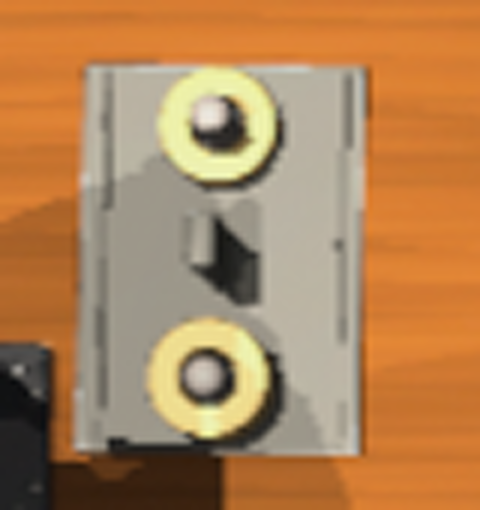

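View pics/t14b.png

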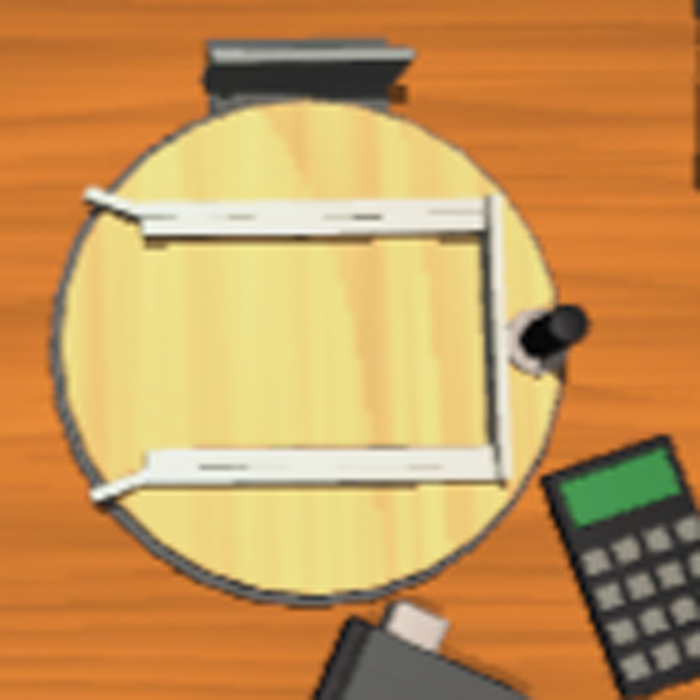

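View pics/s14.png

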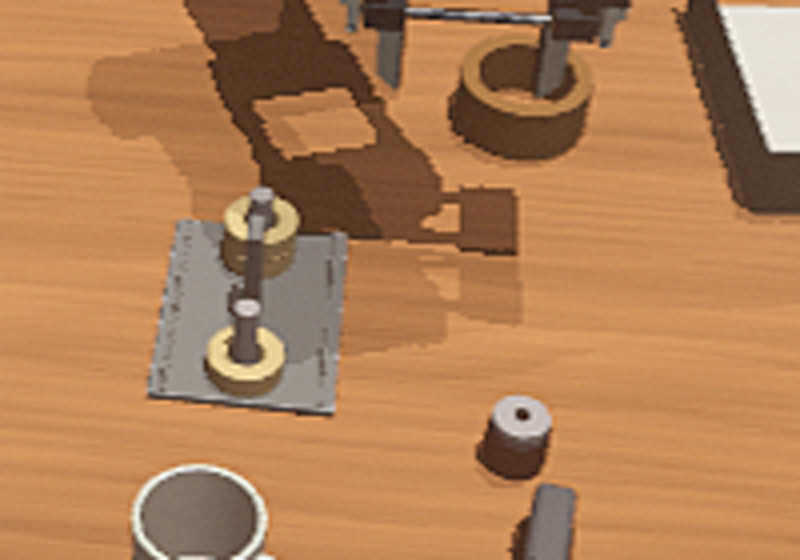

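All three rolls are on the spindles: two at crop (208,378) and one at (215,125). No other roll is in sight. Next I'll measure the bay precisely.

```bash
python3 - <<'E'
from h import *
k=[r.capture("top")["color"].astype(float) for _ in range(4)]
c=r.capture("top"); im=np.mean(k+[c["color"].astype(float)],0).astype(np.uint8)
b=cv2.resize(im[155:235,350:470,::-1],None,fx=6.6,fy=6.6,interpolation=cv2.INTER_CUBIC); cv2.imwrite("pics/t15.png",b)
# disc fit
hsv=cv2.cvtColor(im,cv2.COLOR_RGB2HSV)
m=((hsv[...,0]>17)&(hsv[...,1]<170)&(hsv[...,2]>150)).astype(np.uint8); m[:, :345]=0; m[:,460:]=0; m[:140]=0; m[250:]=0
n,l,s,cen=cv2.connectedComponentsWithStats(cv2.morphologyEx(m,cv2.MORPH_CLOSE,np.ones((9,9))))
i=1+np.argmax(s[1:,4]); cs,_=cv2.findContours((l==i).astype(np.uint8),cv2.RETR_EXTERNAL,cv2.CHAIN_APPROX_NONE)
h=cv2.convexHull(max(cs,key=len)); P=np.array([at(c,*p[0],.027)[:2] for p in h])
from scipy.optimize import least_squares
f=lambda q: np.hypot(P[:,0]-q[0],P[:,1]-q[1])-q[2]
q=least_squares(f,[.546,-.247,.136],loss="soft_l1",f_scale=.001); print(q.x, np.abs(q.fun).mean())
E
```

```text
[ 0.5478194  -0.24584736  0.13578241] 0.005743324778702914
```

View pics/t15.png

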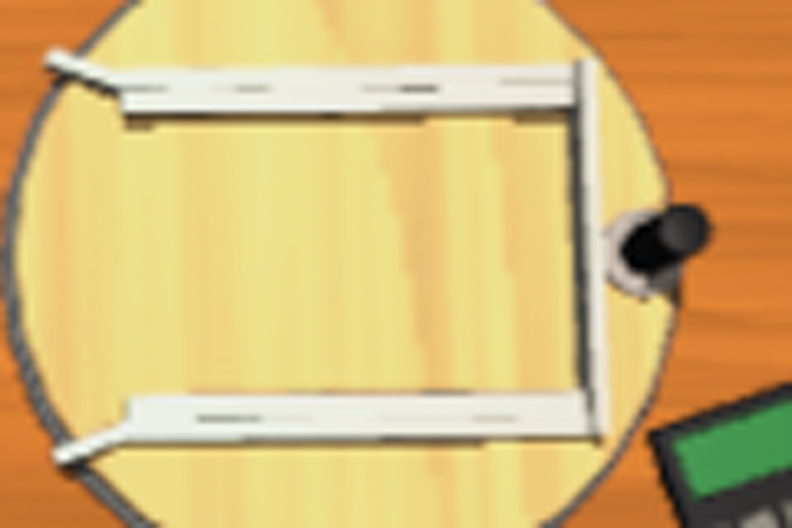

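```bash
python3 - <<'E'
from h import *
c=r.capture("top")
k=lambda u,v,z: at(c,350+u/6.6-.42,155+v/6.6-.42,z).round(4)
for z in (.041,.047):
  print("up",k(122,112,z),k(570,107,z),"low",k(130,397,z),k(588,392,z))
print("outer up",k(125,70,.047),k(575,67,.047))
print("back wall",k(590,60,.057),k(600,440,.057),k(582,60,.057),k(590,300,.057))
print("knob",k(684,229,.099))
print("flare tips",k(55,58,.047),k(62,455,.047))
t=lambda u,v,z: at(c,240+u/6-.42,165+v/6-.42,z).round(4)
print("grip",t(202,236,.09),"spA",t(211,112,.068),"spB",t(207,378,.068))
st()
E
```

```text
up [ 0.607  -0.1545  0.041 ] [ 0.607 -0.338  0.041] low [ 0.4897 -0.1553  0.041 ] [ 0.4897 -0.3409  0.041 ]
up [ 0.6059 -0.154   0.047 ] [ 0.6059 -0.3366  0.047 ] low [ 0.4891 -0.1548  0.047 ] [ 0.4892 -0.3395  0.047 ]
outer up [ 0.6233 -0.1555  0.047 ] [ 0.6225 -0.3393  0.047 ]
back wall [ 0.6234 -0.3431  0.057 ] [ 0.469  -0.3412  0.057 ] [ 0.6234 -0.3399  0.057 ] [ 0.5254 -0.3394  0.057 ]
knob [ 0.5479 -0.3671  0.099 ]
flare tips [ 0.6287 -0.127   0.047 ] [ 0.466  -0.1269  0.047 ]
grip [0.5161 0.0968 0.09  ] spA [0.5736 0.0954 0.068 ] spB [0.4562 0.0969 0.068 ]
t 24.65 pos [0.4219 0.2273 0.1509] rpy [-3.141  0.     1.569] F [-0.1  0.6  1.1] T [ 0.08 -0.13 -0.01] w 0.997
```

The bay centreline is x ≈ 0.548 and the stand yaw is about 0. Axis, lips and knob all agree. Now I'll grasp the tray's post.

>>> jog_arm --series '[{"ax": 0, "ay": 0, "az": 0.018, "x": 0, "y": 2.4, "z": -1, "gripper": 0}, {"ax": 0, "ay": 0, "az": 0, "x": -3.2, "y": 2.4, "z": 0, "gripper": 0}, {"ax": 0, "ay": 0, "az": 0, "x": -3.2, "y": 2.4, "z": 0, "gripper": 0}, {"ax": 0, "ay": 0, "az": 0, "x": -3.2, "y": 2.4, "z": 0, "gripper": 0}, {"ax": 0, "ay": 0, "az": 0, "x": -3.2, "y": 0, "z": 0, "gripper": 0}, {"ax": 0, "ay": 0, "az": 0, "x": 0, "y": 0, "z": 0, "gripper": 0}, {"ax": 0, "ay": 0, "az": 0, "x": 0, "y": 0, "z": 0, "gripper": 0}]'

```text
time_s: 25.35
tool_pos: [0.5154, 0.0979, 0.1609]
ee_rot: [-3.141, -0.0, 1.55]
ft_force: [-1.0, -0.5, 0.7]
width: 1.0
```

```bash
python3 - <<'E'
from h import *
togo(.516,.0975,.055,np.pi/2-.018)
c=r.capture("wrist"); cv2.imwrite("pics/w16.png",c["color"][:,:,::-1]); print(proj(c,[.516,.0975,.09],1))
E
```

```text
t 25.35 pos [0.5154 0.0979 0.1609] rpy [-3.141 -0.     1.55 ] F [-1.  -0.5  0.7] T [ 0.07 -0.12 -0.01] w 1.0
cm in target tool axes [-0.04  0.06 10.59] in current [-0.04  0.07 10.59] rotvec [-0.001 -0.    -0.003]
(np.float64(321.8249568849788), np.float64(216.26671661889134))
```

View pics/w16.png

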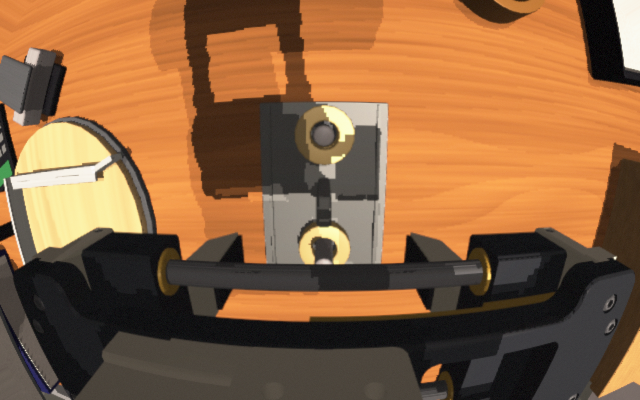

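The post is centred between the fingers at (323,215), aligned with the tray. I'll descend and close.

>>> jog_arm --series '[{"ax": 0, "ay": 0, "az": 0, "x": 0, "y": 0.05, "z": 4, "gripper": 0}, {"ax": 0, "ay": 0, "az": 0, "x": 0, "y": 0, "z": 4, "gripper": 0}, {"ax": 0, "ay": 0, "az": 0, "x": 0, "y": 0, "z": 2.5, "gripper": 0}, {"ax": 0, "ay": 0, "az": 0, "x": 0, "y": 0, "z": 0, "gripper": 255}, {"ax": 0, "ay": 0, "az": 0, "x": 0, "y": 0, "z": 0, "gripper": 255}, {"ax": 0, "ay": 0, "az": 0, "x": 0, "y": 0, "z": 0, "gripper": 255}, {"ax": 0, "ay": 0, "az": 0, "x": 0, "y": 0, "z": 0, "gripper": 255}, {"ax": 0, "ay": 0, "az": 0, "x": 0, "y": 0, "z": 0, "gripper": 255}, {"ax": 0, "ay": 0, "az": 0, "x": 0, "y": 0, "z": 0, "gripper": 255}, {"ax": 0, "ay": 0, "az": 0, "x": 0, "y": 0, "z": 0, "gripper": 255}, {"ax": 0, "ay": 0, "az": 0, "x": 0, "y": 0, "z": 0, "gripper": 255}, {"ax": 0, "ay": 0, "az": 0, "x": 0, "y": 0, "z": 0, "gripper": 255}]'

```text
time_s: 26.6
tool_pos: [0.516, 0.0991, 0.0561]
ee_rot: [-3.142, 0.0, 1.553]
ft_force: [0.2, -0.3, -0.5]
width: 0.268
```

>>> jog_arm --series '[{"ax": 0, "ay": 0, "az": 0, "x": 0, "y": 0, "z": 0, "gripper": 255}, {"ax": 0, "ay": 0, "az": 0, "x": 0, "y": 0, "z": 0, "gripper": 255}, {"ax": 0, "ay": 0, "az": 0, "x": 0, "y": 0, "z": 0, "gripper": 255}, {"ax": 0, "ay": 0, "az": 0, "x": 0, "y": 0, "z": 0, "gripper": 255}]'

```text
time_s: 27.0
tool_pos: [0.516, 0.0989, 0.056]
ee_rot: [-3.141, 0.0, 1.553]
ft_force: [-0.2, -1.9, 1.2]
width: 0.132
```

>>> jog_arm --series '[{"ax": 0, "ay": 0, "az": 0, "x": 0, "y": 0, "z": -1.2, "gripper": 255}, {"ax": 0, "ay": 0, "az": 0, "x": 0, "y": 0, "z": -1.2, "gripper": 255}, {"ax": 0, "ay": 0, "az": 0, "x": 0, "y": 0, "z": -1.1, "gripper": 255}, {"ax": 0, "ay": 0, "az": 0, "x": 0, "y": 0, "z": 0, "gripper": 255}]'

```text
time_s: 27.4
tool_pos: [0.5172, 0.0994, 0.0932]
ee_rot: [3.138, -0.0, 1.553]
ft_force: [0.5, -0.2, -5.2]
width: 0.133
```

>>> jog_arm --series '[{"ax": 0, "ay": 0, "az": 0.06, "x": 0, "y": 0, "z": 0, "gripper": 255}, {"ax": 0, "ay": 0, "az": 0.14, "x": 0, "y": 0, "z": 0, "gripper": 255}, {"ax": 0, "ay": 0, "az": 0.14, "x": 0, "y": 0, "z": 0, "gripper": 255}, {"ax": 0, "ay": 0, "az": 0.14, "x": 0, "y": 0, "z": 0, "gripper": 255}, {"ax": 0, "ay": 0, "az": 0.14, "x": 0, "y": 0, "z": 0, "gripper": 255}, {"ax": 0, "ay": 0, "az": 0.14, "x": 0, "y": 0, "z": 0, "gripper": 255}, {"ax": 0, "ay": 0, "az": 0.14, "x": 0, "y": 0, "z": 0, "gripper": 255}, {"ax": 0, "ay": 0, "az": 0.14, "x": 0, "y": 0, "z": 0, "gripper": 255}, {"ax": 0, "ay": 0, "az": 0.14, "x": 0, "y": 0, "z": 0, "gripper": 255}, {"ax": 0, "ay": 0, "az": 0.14, "x": 0, "y": 0, "z": 0, "gripper": 255}, {"ax": 0, "ay": 0, "az": 0.14, "x": 0, "y": 0, "z": 0, "gripper": 255}, {"ax": 0, "ay": 0, "az": 0.09, "x": 0, "y": 0, "z": 0, "gripper": 255}]'

```text
time_s: 28.6
tool_pos: [0.5157, 0.0992, 0.0909]
ee_rot: [3.142, 0.0, -0.002]
ft_force: [-0.5, 0.4, -5.3]
width: 0.128
```

```bash
python3 - <<'E'
from h import *
togo(.5478,-.02,.089,0)
c=r.capture("wrist"); cv2.imwrite("pics/w17.png",c["color"][:,:,::-1])
c=r.capture("top"); cv2.imwrite("pics/t17.png",c["color"][:,:,::-1])
E
```

```text
t 28.6 pos [0.5157 0.0992 0.0909] rpy [ 3.142e+00  0.000e+00 -2.000e-03] F [-0.5  0.4 -5.3] T [-0.09 -0.11 -0.03] w 0.128
cm in target tool axes [ 3.21 11.92  0.19] in current [ 3.23 11.92  0.19] rotvec [ 0.     0.    -0.002]
```

View pics/w17.png

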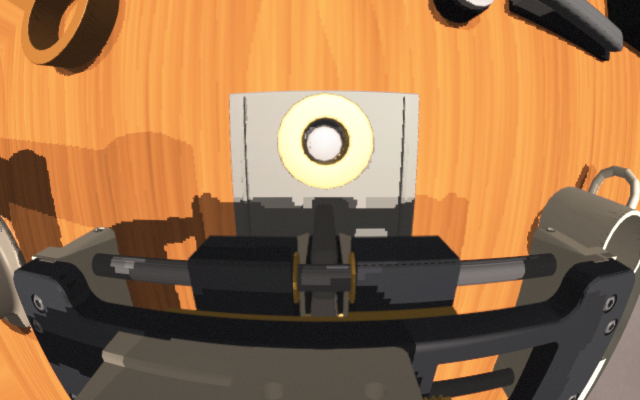

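View pics/t17.png

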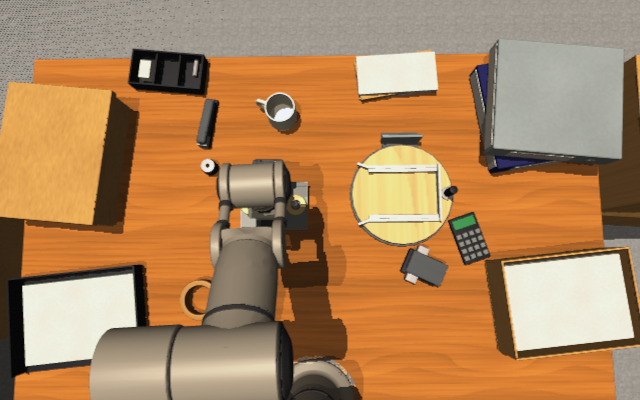

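The loaded tray is held level and square (far edge from (230,95) to (418,95)). I'll move it in front of the mouth.

>>> jog_arm --series '[{"ax": 0, "ay": 0, "az": 0, "x": 0.8, "y": 1.5, "z": 0, "gripper": 255}, {"ax": 0, "ay": 0, "az": 0, "x": 0.8, "y": 2.5, "z": 0, "gripper": 255}, {"ax": 0, "ay": 0, "az": 0, "x": 0.8, "y": 3, "z": 0, "gripper": 255}, {"ax": 0, "ay": 0, "az": 0, "x": 0.8, "y": 3, "z": 0, "gripper": 255}, {"ax": 0, "ay": 0, "az": 0, "x": 0, "y": 2, "z": 0.2, "gripper": 255}, {"ax": 0, "ay": 0, "az": 0, "x": 0, "y": 0, "z": 0.2, "gripper": 255}, {"ax": 0, "ay": 0, "az": 0, "x": 0, "y": 0, "z": 0, "gripper": 255}]'

```text
time_s: 29.4
tool_pos: [0.5481, -0.0215, 0.0866]
ee_rot: [-3.141, 0.001, 0.003]
ft_force: [-0.6, 0.5, -6.0]
width: 0.127
```

```bash
python3 - <<'E'
from h import *
togo(.5478,-.05,.086,0)
c=r.capture("top"); crop(c,280,130,460,260,4.4,"t18.png")
c=r.capture("scene"); crop(c,190,180,390,300,4,"s18.png")
E
```

```text
t 29.4 pos [ 0.5481 -0.0215  0.0866] rpy [-3.141e+00  1.000e-03  3.000e-03] F [-0.6  0.5 -6. ] T [-0.06 -0.08  0.01] w 0.127
cm in target tool axes [-0.03  2.85  0.06] in current [-0.04  2.84  0.06] rotvec [-0.     0.001  0.003]
```

View pics/t18.png

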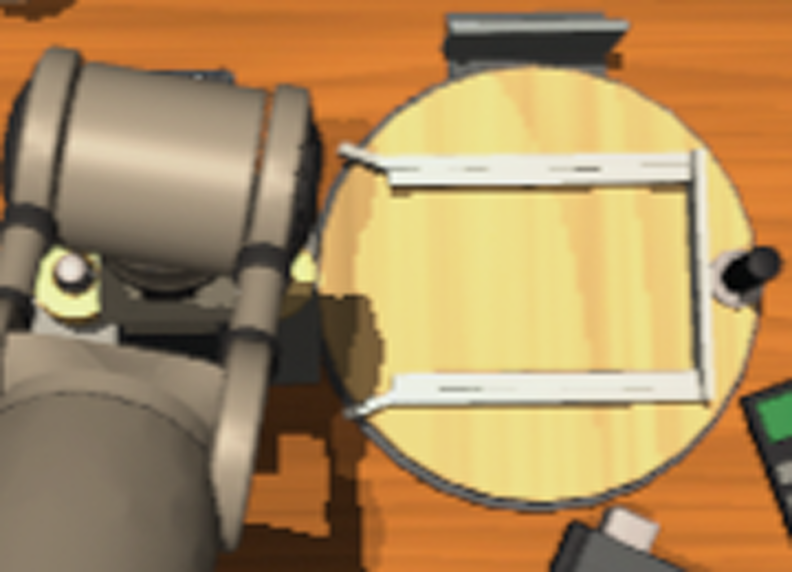

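View pics/s18.png

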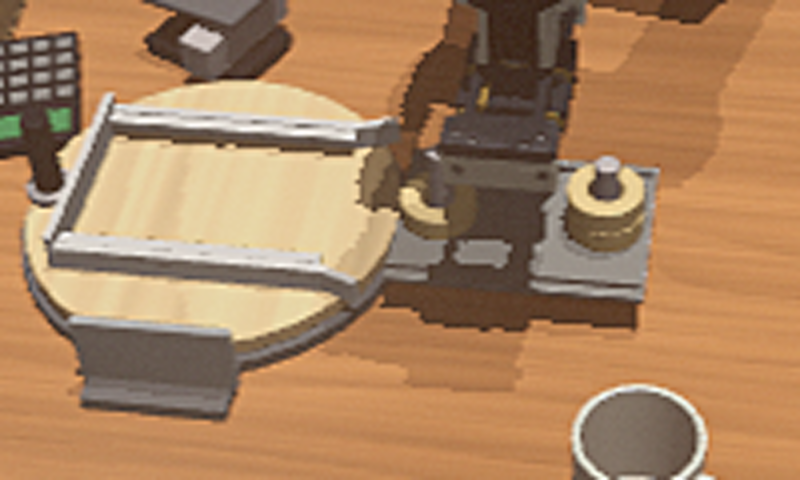

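The tray is aligned in front of the mouth. I'll slide it in step by step while watching force.

>>> jog_arm --series '[{"ax": 0, "ay": 0, "az": 0.003, "x": -0.03, "y": 1.2, "z": 0.05, "gripper": 255}, {"ax": 0, "ay": 0, "az": 0, "x": 0, "y": 1.2, "z": 0, "gripper": 255}, {"ax": 0, "ay": 0, "az": 0, "x": 0, "y": 1.2, "z": 0, "gripper": 255}, {"ax": 0, "ay": 0, "az": 0, "x": 0, "y": 1.2, "z": 0, "gripper": 255}, {"ax": 0, "ay": 0, "az": 0, "x": 0, "y": 1.2, "z": 0, "gripper": 255}, {"ax": 0, "ay": 0, "az": 0, "x": 0, "y": 1.2, "z": 0, "gripper": 255}]'

```text
time_s: 30.1
tool_pos: [0.548, -0.094, 0.0866]
ee_rot: [3.141, -0.0, -0.0]
ft_force: [-0.3, 0.0, -6.0]
width: 0.133
```

```bash
python3 - <<'E'
from h import *
togo(.5478,-.2465,.086,0)
c=r.capture("wrist"); cv2.imwrite("pics/w19.png",c["color"][:,:,::-1])
c=r.capture("scene"); crop(c,190,180,390,300,4,"s19.png")
E
```

```text
t 30.1 pos [ 0.548  -0.094   0.0866] rpy [ 3.141 -0.    -0.   ] F [-0.3  0.  -6. ] T [-0.07 -0.06 -0.01] w 0.133
cm in target tool axes [-0.02 15.25  0.06] in current [-0.02 15.25  0.06] rotvec [ 0. -0. -0.]
```

View pics/s19.png

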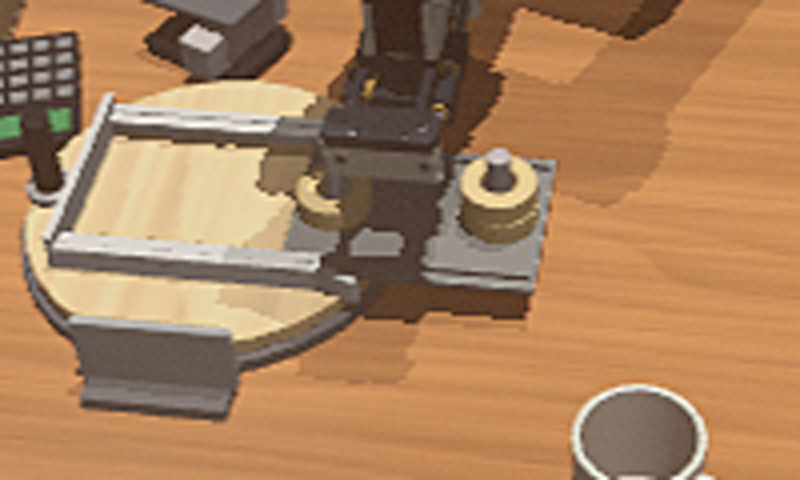

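The front has entered between the walls with no contact force. I'll continue.

>>> jog_arm --series '[{"ax": 0, "ay": 0, "az": 0, "x": 0, "y": 1.2, "z": 0, "gripper": 255}, {"ax": 0, "ay": 0, "az": 0, "x": 0, "y": 1.2, "z": 0, "gripper": 255}, {"ax": 0, "ay": 0, "az": 0, "x": 0, "y": 1.2, "z": 0, "gripper": 255}, {"ax": 0, "ay": 0, "az": 0, "x": 0, "y": 1.2, "z": 0, "gripper": 255}, {"ax": 0, "ay": 0, "az": 0, "x": 0, "y": 1.2, "z": 0, "gripper": 255}]'

```text
time_s: 30.7
tool_pos: [0.5481, -0.1539, 0.0866]
ee_rot: [3.141, -0.0, -0.0]
ft_force: [0.7, -1.0, -5.5]
width: 0.127
```

>>> jog_arm --series '[{"ax": 0, "ay": 0, "az": 0, "x": 0, "y": 1.2, "z": 0, "gripper": 255}, {"ax": 0, "ay": 0, "az": 0, "x": 0, "y": 1.2, "z": 0, "gripper": 255}, {"ax": 0, "ay": 0, "az": 0, "x": 0, "y": 1.2, "z": 0, "gripper": 255}, {"ax": 0, "ay": 0, "az": 0, "x": 0, "y": 1.2, "z": 0, "gripper": 255}]'

```text
time_s: 31.1
tool_pos: [0.548, -0.2018, 0.0866]
ee_rot: [3.142, -0.0, -0.0]
ft_force: [-0.2, 0.6, -5.4]
width: 0.13
```

```bash
python3 - <<'E'
from h import *
togo(.5478,-.2465,.086,0)
c=r.capture("wrist"); cv2.imwrite("pics/w20.png",c["color"][:,:,::-1])
c=r.capture("scene"); crop(c,190,180,390,300,4,"s20.png")
E
```

```text
t 31.1 pos [ 0.548  -0.2018  0.0866] rpy [ 3.142 -0.    -0.   ] F [-0.2  0.6 -5.4] T [-0.1  -0.13  0.05] w 0.13
cm in target tool axes [-0.02  4.47  0.06] in current [-0.02  4.47  0.06] rotvec [ 0. -0. -0.]
```

View pics/s20.png

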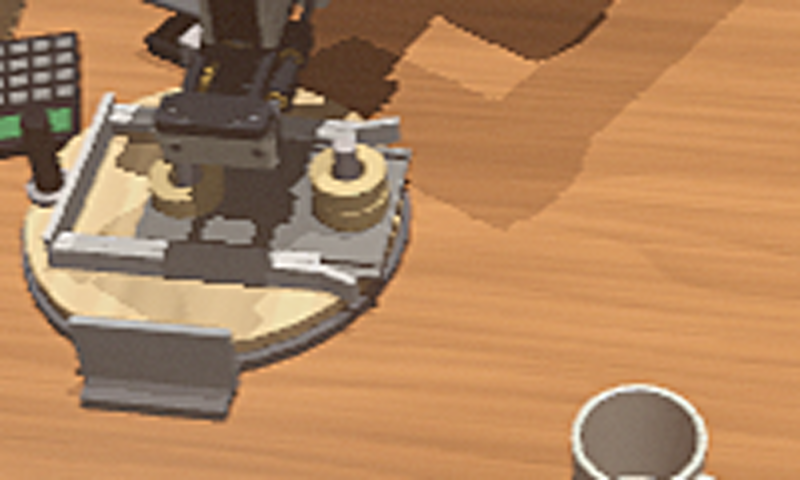

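View pics/w20.png

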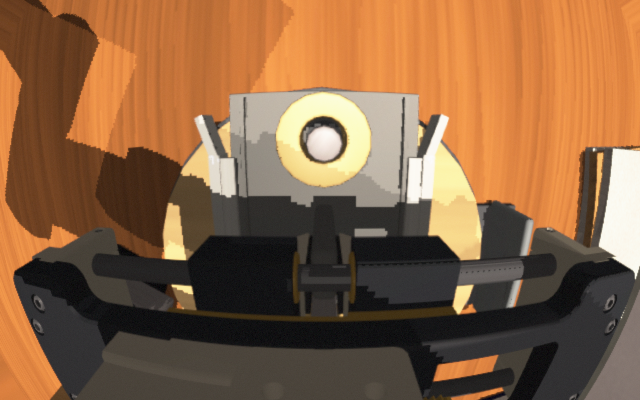

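The tray is under both lips, symmetric at (225,175) and (415,175). I'll push in the last few centimetres gently.

>>> jog_arm --series '[{"ax": 0, "ay": 0, "az": 0, "x": 0, "y": 1.2, "z": 0, "gripper": 255}, {"ax": 0, "ay": 0, "az": 0, "x": 0, "y": 1.2, "z": 0, "gripper": 255}, {"ax": 0, "ay": 0, "az": 0, "x": 0, "y": 1.0, "z": 0, "gripper": 255}, {"ax": 0, "ay": 0, "az": 0, "x": 0, "y": 0.5, "z": 0.1, "gripper": 255}, {"ax": 0, "ay": 0, "az": 0, "x": 0, "y": 0.2, "z": 0.1, "gripper": 255}]'

```text
time_s: 31.7
tool_pos: [0.548, -0.2425, 0.0845]
ee_rot: [3.142, -0.0, -0.001]
ft_force: [0.8, -0.6, -4.7]
width: 0.131
```

>>> jog_arm --series '[{"ax": 0, "ay": 0, "az": 0, "x": 0, "y": 0.2, "z": 0.05, "gripper": 255}, {"ax": 0, "ay": 0, "az": 0, "x": 0, "y": 0.1, "z": 0, "gripper": 255}]'

```text
time_s: 31.9
tool_pos: [0.5479, -0.2446, 0.0839]
ee_rot: [-3.141, 0.0, 0.0]
ft_force: [0.5, -1.2, -6.4]
width: 0.124
```

>>> jog_arm --series '[{"ax": 0, "ay": 0, "az": 0, "x": 0, "y": 0.1, "z": 0.05, "gripper": 255}, {"ax": 0, "ay": 0, "az": 0, "x": 0, "y": 0.1, "z": 0.05, "gripper": 255}]'

```text
time_s: 32.1
tool_pos: [0.5482, -0.2466, 0.0831]
ee_rot: [3.141, -0.0, 0.0]
ft_force: [-0.8, 1.4, -5.5]
width: 0.128
```

>>> jog_arm --series '[{"ax": 0, "ay": 0, "az": 0, "x": 0, "y": 0.1, "z": 0, "gripper": 255}, {"ax": 0, "ay": 0, "az": 0, "x": 0, "y": 0.1, "z": 0, "gripper": 255}]'

```text
time_s: 32.3
tool_pos: [0.5481, -0.2487, 0.0831]
ee_rot: [3.142, 0.0, 0.0]
ft_force: [0.6, 0.2, -5.6]
width: 0.128
```

>>> jog_arm --series '[{"ax": 0, "ay": 0, "az": 0, "x": 0, "y": 0.1, "z": 0, "gripper": 255}, {"ax": 0, "ay": 0, "az": 0, "x": 0, "y": 0.1, "z": 0, "gripper": 255}]'

```text
time_s: 32.5
tool_pos: [0.5481, -0.2508, 0.0831]
ee_rot: [3.141, -0.0, 0.0]
ft_force: [0.5, 0.0, -6.1]
width: 0.13
```

>>> jog_arm --series '[{"ax": 0, "ay": 0, "az": 0, "x": 0, "y": 0.1, "z": 0, "gripper": 255}, {"ax": 0, "ay": 0, "az": 0, "x": 0, "y": 0.1, "z": 0, "gripper": 255}]'

```text
time_s: 32.7
tool_pos: [0.548, -0.2515, 0.0831]
ee_rot: [-3.139, 0.0, -0.0]
ft_force: [-0.3, 7.7, -1.8]
width: 0.125
```

```bash
python3 - <<'E'
from h import *
st()
c=r.capture("scene"); crop(c,190,180,350,290,5,"s21.png")
E
```

```text
t 32.7 pos [ 0.548  -0.2515  0.0831] rpy [-3.139  0.    -0.   ] F [-0.3  7.7 -1.8] T [ 1.37 -0.16 -0.  ] w 0.125
```

View pics/s21.png

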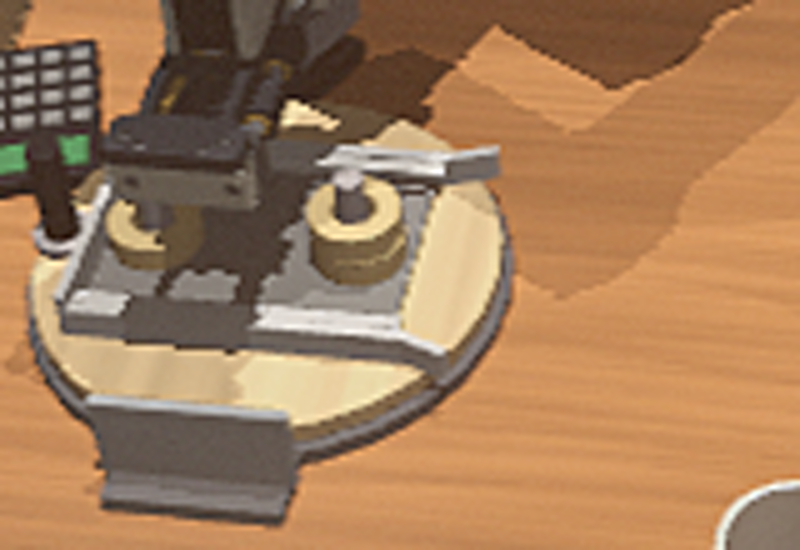

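The tray met the back wall with 7.7 N. I'll release and lift.

>>> jog_arm --series '[{"ax": 0, "ay": 0, "az": 0, "x": 0, "y": -0.03, "z": 0.03, "gripper": 255}, {"ax": 0, "ay": 0, "az": 0, "x": 0, "y": 0, "z": 0, "gripper": 120}, {"ax": 0, "ay": 0, "az": 0, "x": 0, "y": 0, "z": 0, "gripper": 120}, {"ax": 0, "ay": 0, "az": 0, "x": 0, "y": 0, "z": 0, "gripper": 120}, {"ax": 0, "ay": 0, "az": 0, "x": 0, "y": 0, "z": 0, "gripper": 120}, {"ax": 0, "ay": 0, "az": 0, "x": 0, "y": 0, "z": 0, "gripper": 120}, {"ax": 0, "ay": 0, "az": 0, "x": 0, "y": 0, "z": -3, "gripper": 120}, {"ax": 0, "ay": 0, "az": 0, "x": 0, "y": 0, "z": -4, "gripper": 120}, {"ax": 0, "ay": 0, "az": 0, "x": 0, "y": 0, "z": -4, "gripper": 60}, {"ax": 0, "ay": 0, "az": 0, "x": 0, "y": -4, "z": -1, "gripper": 0}, {"ax": 0, "ay": 0, "az": 0, "x": 0, "y": -4, "z": 0, "gripper": 0}, {"ax": 0, "ay": 0, "az": 0, "x": 0, "y": -4, "z": 0, "gripper": 0}]'

```text
time_s: 33.95
tool_pos: [0.5481, -0.1316, 0.2035]
ee_rot: [3.141, -0.002, -0.001]
ft_force: [0.4, 0.1, -0.1]
width: 0.829
```

>>> jog_arm --series '[{"ax": 0, "ay": 0, "az": 0, "x": 0, "y": -4, "z": 0, "gripper": 0}, {"ax": 0, "ay": 0, "az": 0, "x": 0, "y": -4, "z": 0, "gripper": 0}, {"ax": 0, "ay": 0, "az": 0, "x": 0, "y": -4, "z": 0, "gripper": 0}]'

```text
time_s: 34.25
tool_pos: [0.5479, -0.011, 0.203]
ee_rot: [3.141, -0.001, -0.0]
ft_force: [0.7, 0.3, -0.5]
width: 0.997
```

```bash
python3 - <<'E'
from h import *
st()
c=r.capture("top"); crop(c,340,140,470,250,6,"t22.png")
c=r.capture("scene"); crop(c,190,180,350,290,5,"s22.png")
E
```

```text
t 34.25 pos [ 0.5479 -0.011   0.203 ] rpy [ 3.141e+00 -1.000e-03 -0.000e+00] F [ 0.7  0.3 -0.5] T [-0.03 -0.1  -0.01] w 0.997
```

View pics/t22.png

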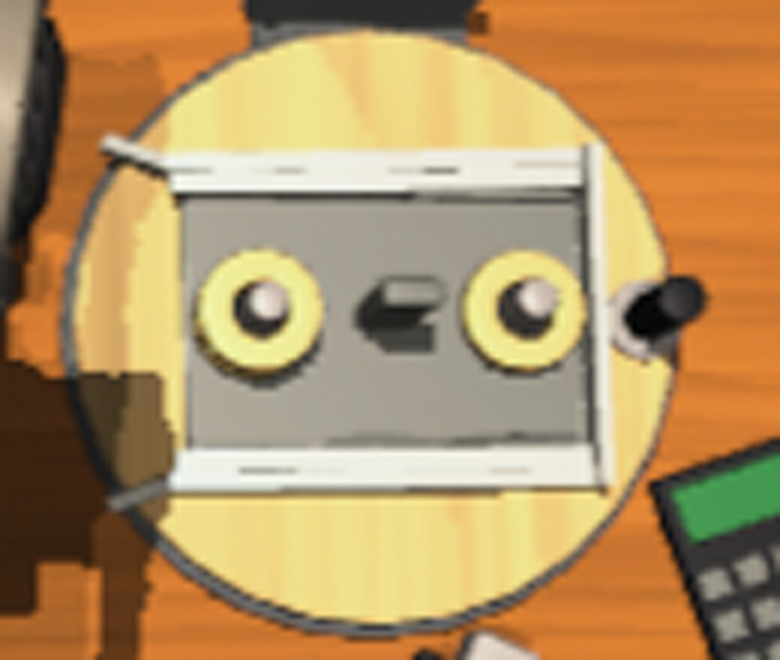

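View pics/s22.png

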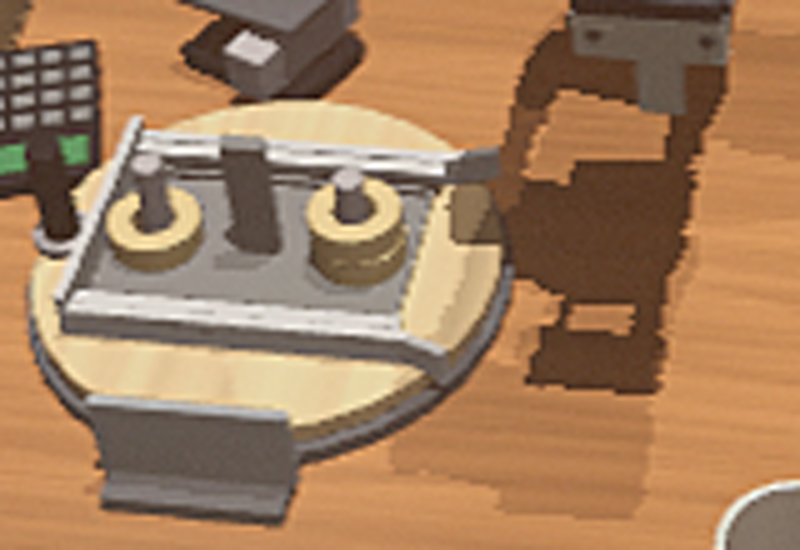

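```bash
python3 - <<'E'
from h import *
c=r.capture("top")
k=lambda u,v,z: at(c,340+u/6-.42,140+v/6-.42,z).round(4)
print(k(535,299,.095),k(267,300,.095),k(413,290,.117),"tray front edge",k(183,320,.033),"knob",k(680,298,.099),"wall front ends",k(172,180,.047),k(175,470,.047),"back",k(586,150,.057),k(590,300,.057))
togo(.548,-.3675,.075,0)
E
```

```text
[ 0.5488 -0.3051  0.095 ] [ 0.5497 -0.19    0.095 ] [ 0.5502 -0.2491  0.117 ] tray front edge [ 0.5497 -0.1594  0.033 ] knob [ 0.548  -0.3663  0.099 ] wall front ends [ 0.6113 -0.1546  0.047 ] [ 0.4806 -0.1532  0.047 ] back [ 0.6209 -0.3384  0.057 ] [ 0.5534 -0.3376  0.057 ]
t 34.4 pos [ 0.548  -0.0104  0.203 ] rpy [ 3.141 -0.     0.004] F [ 0.5 -0.4 -0.5] T [ 0.02 -0.12 -0.01] w 0.998
cm in target tool axes [ 0.   35.71 12.8 ] in current [-0.14 35.71 12.81] rotvec [ 0.    -0.     0.004]
```

The tray is seated against the back wall: tray centre y ≈ -0.249 and lateral offset ≈ 1–2 mm. Now back to the knob.

>>> jog_arm --series '[{"ax": 0, "ay": 0, "az": 0, "x": 0, "y": 4.4, "z": 0, "gripper": 0}, {"ax": 0, "ay": 0, "az": 0, "x": 0, "y": 4.4, "z": 0, "gripper": 0}, {"ax": 0, "ay": 0, "az": 0, "x": 0, "y": 4.4, "z": 0, "gripper": 0}, {"ax": 0, "ay": 0, "az": 0, "x": 0, "y": 4.4, "z": 0, "gripper": 0}, {"ax": 0, "ay": 0, "az": 0, "x": 0, "y": 4.4, "z": 0, "gripper": 0}, {"ax": 0, "ay": 0, "az": 0, "x": 0, "y": 4.4, "z": 0, "gripper": 0}, {"ax": 0, "ay": 0, "az": 0, "x": 0, "y": 4.4, "z": 0, "gripper": 0}, {"ax": 0, "ay": 0, "az": 0, "x": 0, "y": 4.4, "z": 0, "gripper": 0}, {"ax": 0, "ay": 0, "az": 0, "x": 0, "y": 0.5, "z": 0, "gripper": 0}, {"ax": 0, "ay": 0, "az": 0, "x": 0, "y": 0, "z": 0, "gripper": 0}]'

```text
time_s: 35.4
tool_pos: [0.5468, -0.3717, 0.202]
ee_rot: [-3.141, 0.001, -0.004]
ft_force: [-0.0, -0.4, 0.5]
width: 0.998
```

```bash
python3 - <<'E'
from h import *
togo(.548,-.3670,.075,0)
c=r.capture("wrist"); cv2.imwrite("pics/w23.png",c["color"][:,:,::-1]); print(proj(c,[.548,-.367,.099],1))
E
```

```text
t 35.4 pos [ 0.5468 -0.3717  0.202 ] rpy [-3.141e+00  1.000e-03 -4.000e-03] F [-0.  -0.4  0.5] T [-0.01 -0.14 -0.03] w 0.998
cm in target tool axes [ 0.12 -0.47 12.7 ] in current [ 0.12 -0.47 12.7 ] rotvec [-0.     0.001 -0.004]
(np.float64(326.3814237636187), np.float64(199.41764711884056))
```

View pics/w23.png

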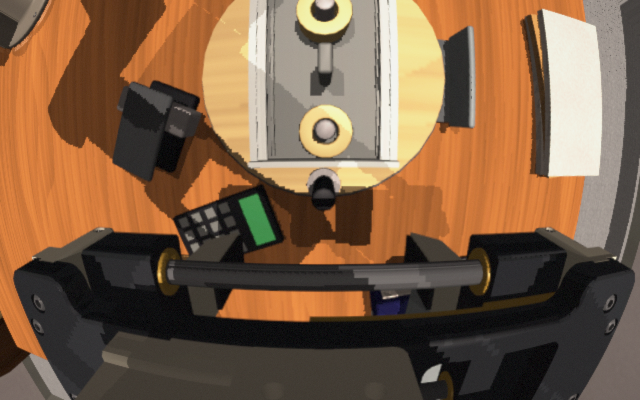

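The knob is at (322,195), between the fingers. I'll descend and close.

>>> jog_arm --series '[{"ax": 0, "ay": 0, "az": 0, "x": 0, "y": -0.4, "z": 4.5, "gripper": 0}, {"ax": 0, "ay": 0, "az": 0, "x": 0, "y": 0, "z": 4.5, "gripper": 0}, {"ax": 0, "ay": 0, "az": 0, "x": 0, "y": 0, "z": 3.7, "gripper": 0}, {"ax": 0, "ay": 0, "az": 0, "x": 0, "y": 0, "z": 0, "gripper": 255}, {"ax": 0, "ay": 0, "az": 0, "x": 0, "y": 0, "z": 0, "gripper": 255}, {"ax": 0, "ay": 0, "az": 0, "x": 0, "y": 0, "z": 0, "gripper": 255}, {"ax": 0, "ay": 0, "az": 0, "x": 0, "y": 0, "z": 0, "gripper": 255}, {"ax": 0, "ay": 0, "az": 0, "x": 0, "y": 0, "z": 0, "gripper": 255}, {"ax": 0, "ay": 0, "az": 0, "x": 0, "y": 0, "z": 0, "gripper": 255}, {"ax": 0, "ay": 0, "az": 0, "x": 0, "y": 0, "z": 0, "gripper": 255}, {"ax": 0, "ay": 0, "az": 0, "x": 0, "y": 0, "z": 0, "gripper": 255}, {"ax": 0, "ay": 0, "az": 0, "x": 0, "y": 0, "z": 0, "gripper": 255}]'

```text
time_s: 36.65
tool_pos: [0.5478, -0.3654, 0.0757]
ee_rot: [-3.142, 0.001, 0.0]
ft_force: [-13.4, -1.4, 3.9]
width: 0.266
```

>>> jog_arm --series '[{"ax": 0, "ay": 0, "az": 0, "x": 0, "y": 0, "z": 0, "gripper": 255}, {"ax": 0, "ay": 0, "az": 0, "x": 0, "y": 0, "z": 0, "gripper": 255}, {"ax": 0, "ay": 0, "az": 0, "x": 0, "y": 0, "z": 0, "gripper": 255}]'

```text
time_s: 36.95
tool_pos: [0.5463, -0.3654, 0.0757]
ee_rot: [-3.141, 0.004, -0.0]
ft_force: [-6.1, -0.0, 4.1]
width: 0.234
```

>>> jog_arm --series '[{"ax": 0, "ay": 0, "az": 0.04, "x": -0.48, "y": -0.01, "z": 0, "gripper": 255}, {"ax": 0, "ay": 0, "az": 0.06, "x": -0.73, "y": -0.03, "z": 0, "gripper": 255}, {"ax": 0, "ay": 0, "az": 0.06, "x": -0.73, "y": -0.03, "z": 0, "gripper": 255}, {"ax": 0, "ay": 0, "az": 0.06, "x": -0.73, "y": -0.03, "z": 0, "gripper": 255}, {"ax": 0, "ay": 0, "az": 0.06, "x": -0.73, "y": -0.03, "z": 0, "gripper": 255}, {"ax": 0, "ay": 0, "az": 0.06, "x": -0.73, "y": -0.03, "z": 0, "gripper": 255}, {"ax": 0, "ay": 0, "az": 0.06, "x": -0.73, "y": -0.03, "z": 0, "gripper": 255}, {"ax": 0, "ay": 0, "az": 0.06, "x": -0.73, "y": -0.03, "z": 0, "gripper": 255}]'

```text
time_s: 37.75
tool_pos: [0.494, -0.3533, 0.0757]
ee_rot: [3.14, -0.001, -0.462]
ft_force: [0.8, -4.6, -2.3]
width: 0.23
```

>>> jog_arm --series '[{"ax": 0, "ay": 0, "az": 0.06, "x": -0.73, "y": -0.03, "z": 0, "gripper": 255}, {"ax": 0, "ay": 0, "az": 0.06, "x": -0.73, "y": -0.03, "z": 0, "gripper": 255}, {"ax": 0, "ay": 0, "az": 0.06, "x": -0.73, "y": -0.03, "z": 0, "gripper": 255}, {"ax": 0, "ay": 0, "az": 0.06, "x": -0.73, "y": -0.03, "z": 0, "gripper": 255}, {"ax": 0, "ay": 0, "az": 0.06, "x": -0.73, "y": -0.03, "z": 0, "gripper": 255}, {"ax": 0, "ay": 0, "az": 0.06, "x": -0.73, "y": -0.03, "z": 0, "gripper": 255}, {"ax": 0, "ay": 0, "az": 0.06, "x": -0.73, "y": -0.03, "z": 0, "gripper": 255}, {"ax": 0, "ay": 0, "az": 0.06, "x": -0.73, "y": -0.03, "z": 0, "gripper": 255}, {"ax": 0, "ay": 0, "az": 0.06, "x": -0.73, "y": -0.03, "z": 0, "gripper": 255}, {"ax": 0, "ay": 0, "az": 0.06, "x": -0.73, "y": -0.03, "z": 0, "gripper": 255}]'

```text
time_s: 38.75
tool_pos: [0.4414, -0.3027, 0.0756]
ee_rot: [3.14, 0.0, -1.063]
ft_force: [-4.3, -2.8, -0.8]
width: 0.232
```

```bash
python3 - <<'E'
from h import *
s=st(); p=s["tool_pos"]; A=np.array([.5478,-.245]); d=p[:2]-A; print(np.linalg.norm(d),np.degrees(np.arctan2(d[1],d[0]))+180)
c=r.capture("wrist"); cv2.imwrite("pics/w24.png",c["color"][:,:,::-1])
E
```

```text
t 38.75 pos [ 0.4414 -0.3027  0.0756] rpy [ 3.14   0.    -1.063] F [-4.3 -2.8 -0.8] T [-0.46  0.63 -0.28] w 0.232
0.12105498971477835 28.462138296115626
```

View pics/w24.png

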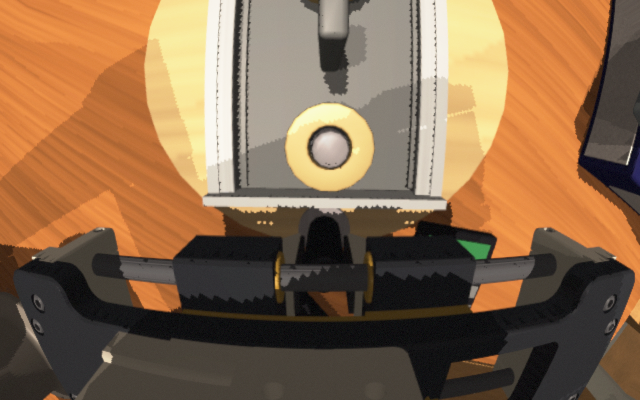

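The turn is going well with the tray still seated, and about 28° remain. I'll finish it.

>>> jog_arm --series '[{"ax": 0, "ay": 0, "az": 0.06, "x": -0.73, "y": -0.03, "z": 0, "gripper": 255}, {"ax": 0, "ay": 0, "az": 0.06, "x": -0.73, "y": -0.03, "z": 0, "gripper": 255}, {"ax": 0, "ay": 0, "az": 0.06, "x": -0.73, "y": -0.03, "z": 0, "gripper": 255}, {"ax": 0, "ay": 0, "az": 0.06, "x": -0.73, "y": -0.03, "z": 0, "gripper": 255}, {"ax": 0, "ay": 0, "az": 0.06, "x": -0.73, "y": -0.03, "z": 0, "gripper": 255}, {"ax": 0, "ay": 0, "az": 0.06, "x": -0.73, "y": -0.03, "z": 0, "gripper": 255}, {"ax": 0, "ay": 0, "az": 0.06, "x": -0.73, "y": -0.03, "z": 0, "gripper": 255}, {"ax": 0, "ay": 0, "az": 0.04, "x": -0.4, "y": -0.02, "z": 0, "gripper": 255}, {"ax": 0, "ay": 0, "az": 0, "x": 0, "y": 0, "z": 0, "gripper": 255}]'

```text
time_s: 39.7
tool_pos: [0.4274, -0.2487, 0.0756]
ee_rot: [3.141, 0.001, -1.521]
ft_force: [-2.6, -0.2, -0.5]
width: 0.229
```

>>> jog_arm --series '[{"ax": 0, "ay": 0, "az": 0.04, "x": -0.2, "y": 0, "z": 0, "gripper": 255}, {"ax": 0, "ay": 0, "az": 0, "x": 0, "y": 0, "z": 0, "gripper": 100}, {"ax": 0, "ay": 0, "az": 0, "x": 0, "y": 0, "z": 0, "gripper": 100}, {"ax": 0, "ay": 0, "az": 0, "x": 0, "y": 0, "z": 0, "gripper": 100}, {"ax": 0, "ay": 0, "az": 0, "x": 0, "y": 0, "z": 0, "gripper": 100}, {"ax": 0, "ay": 0, "az": 0, "x": 0, "y": 0, "z": 0, "gripper": 100}, {"ax": 0, "ay": 0, "az": 0, "x": 0, "y": 0, "z": 0, "gripper": 100}, {"ax": 0, "ay": 0, "az": 0, "x": 0, "y": 0, "z": -3, "gripper": 100}, {"ax": 0, "ay": 0, "az": 0, "x": 0, "y": 0, "z": -4, "gripper": 100}, {"ax": 0, "ay": 0, "az": 0, "x": 0, "y": 0, "z": -4, "gripper": 100}, {"ax": 0, "ay": 0, "az": 0, "x": -4, "y": 0, "z": -2, "gripper": 100}, {"ax": 0, "ay": 0, "az": 0, "x": -4, "y": 0, "z": 0, "gripper": 100}]'

```text
time_s: 40.9
tool_pos: [0.4284, -0.168, 0.2089]
ee_rot: [-3.136, -0.004, -1.562]
ft_force: [0.3, 1.1, -0.1]
width: 0.61
```

>>> jog_arm --series '[{"ax": 0, "ay": 0, "az": 0, "x": -4, "y": 0, "z": 0, "gripper": 100}, {"ax": 0, "ay": 0, "az": 0, "x": -4, "y": 0, "z": 0, "gripper": 100}, {"ax": 0, "ay": 0, "az": 0, "x": -4, "y": 0, "z": 0, "gripper": 100}, {"ax": 0, "ay": 0, "az": 0, "x": -4, "y": 0, "z": 0, "gripper": 100}, {"ax": 0, "ay": 0, "az": 0, "x": -4, "y": 0, "z": 0, "gripper": 100}, {"ax": 0, "ay": 0, "az": 0, "x": 0, "y": 0, "z": 0, "gripper": 100}, {"ax": 0, "ay": 0, "az": 0, "x": 0, "y": 0, "z": 0, "gripper": 100}]'

```text
time_s: 41.6
tool_pos: [0.4247, 0.033, 0.2058]
ee_rot: [-3.141, -0.001, -1.557]
ft_force: [-0.1, -0.7, 0.0]
width: 0.605
```

```bash
python3 - <<'E'
from h import *
st()
c=r.capture("top"); cv2.imwrite("pics/t25f.png",c["color"][:,:,::-1]); crop(c,340,125,480,255,5,"t25.png")
c=r.capture("scene"); crop(c,170,170,330,290,5,"s25.png")
E
```

```text
t 41.6 pos [0.4247 0.033  0.2058] rpy [-3.141e+00 -1.000e-03 -1.557e+00] F [-0.1 -0.7  0. ] T [-0.02  0.04 -0.01] w 0.605
```

View pics/t25f.png

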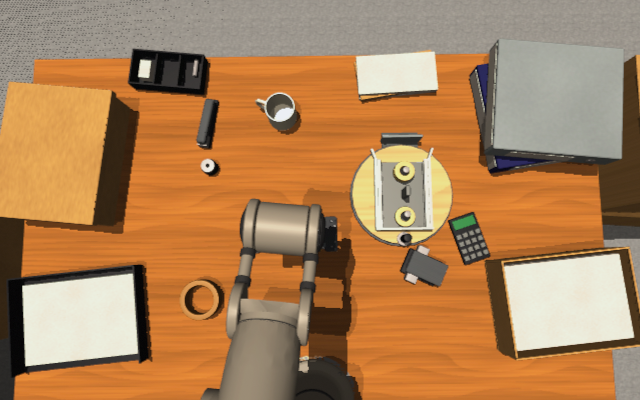

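View pics/t25.png

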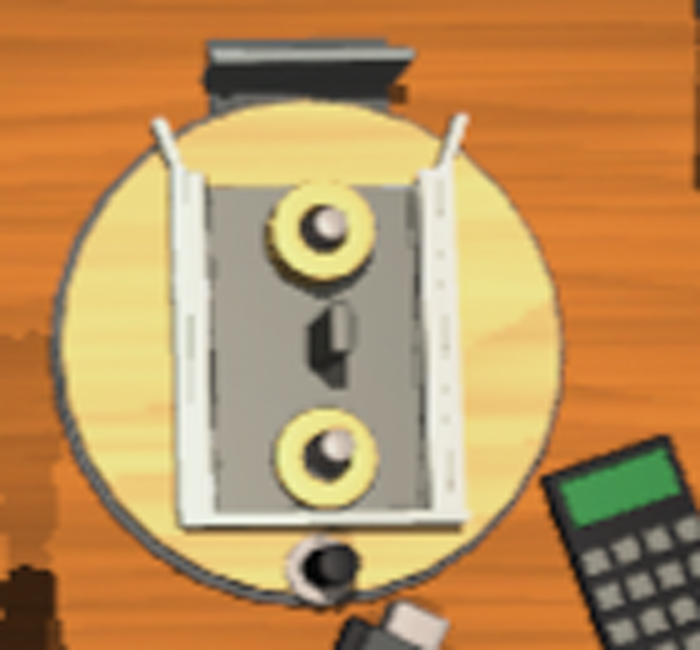

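View pics/s25.png

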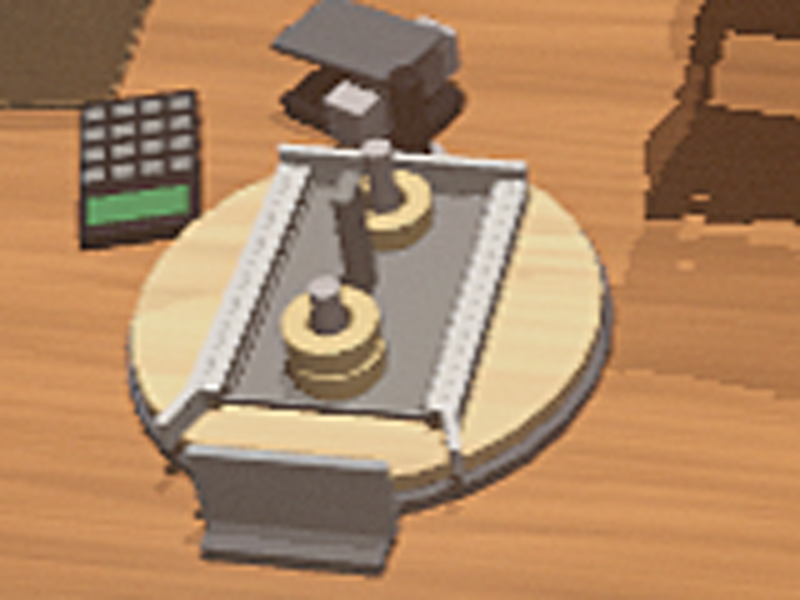

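```bash
python3 - <<'E'
from h import *
c=r.capture("top")
k=lambda u,v,z: at(c,340+u/5-.4,125+v/5-.4,z).round(4)
print("spA",k(337,445,.095),"spB",k(330,222,.095),"grip",k(341,330,.117),"knob",k(337,563,.099),"front edge",k(310,186,.033),"wall ends",k(190,172,.047),k(440,170,.047),"back",k(180,520,.057),k(465,515,.057))
a=cv2.imread("pics/top0.png").astype(int); b=c["color"][:,:,::-1].astype(int)
print(abs(a-b)[125:255,340:480].sum(2).shape); d=(abs(a-b).sum(2)>90).astype(np.uint8)*255; cv2.imwrite("pics/d26.png",cv2.resize(d[125:255,340:480],None,fx=5,fy=5))
E
```

```text
spA [ 0.4868 -0.2472  0.095 ] spB [ 0.6029 -0.2471  0.095 ] grip [ 0.5433 -0.2473  0.117 ] knob [ 0.4262 -0.2447  0.099 ] front edge [ 0.6344 -0.2472  0.033 ] wall ends [ 0.64   -0.1804  0.047 ] [ 0.6396 -0.3154  0.047 ] back [ 0.4514 -0.1697  0.057 ] [ 0.4525 -0.3199  0.057 ]
(130, 140)
```

View pics/d26.png

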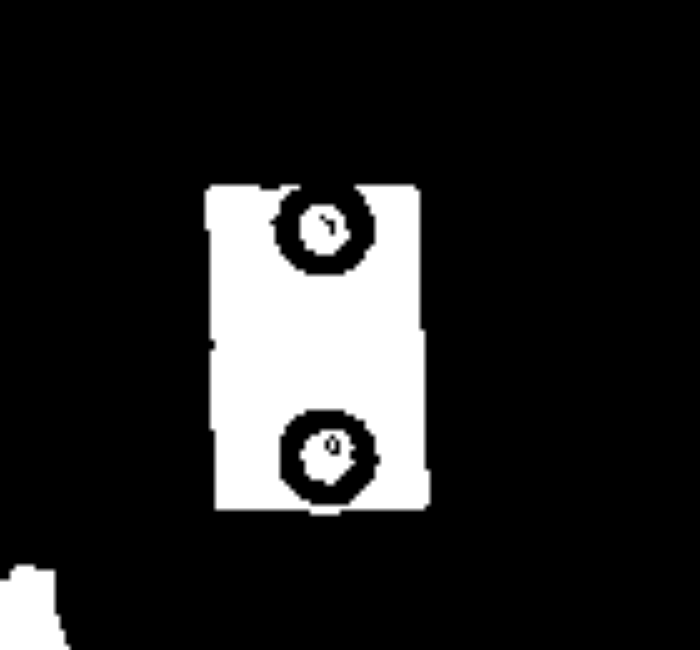

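The difference image shows only the tray and rolls as new in the carousel region. Its walls and knob match the stowed start picture exactly, so I'm handing in.

```bash
python3 - <<'E'
from h import *
print(r.close_job())
E
```

```text
the job is handed in; nothing more can be done
None
```

The tape is put away and the job is handed in at about 42 s of the 210 s allowed; no verdict was reported.

**What I did:**
- Turned the carousel anticlockwise to its loading position.
- Put the three rolls present on the spindles, two on one and one on the other.
- Slid the loaded tray under the lips until it met the back wall, with 7.7 N of contact.
- Turned the carousel back to stowed.

**Last checks:**
- **Carousel:** in the top view its walls and knob match the picture taken at the start, when it was stowed.
- **Tray and rolls:** the tray sits at the back wall, laterally within about 1–2 mm. All three rolls are around their spindles, and I found no fourth or fifth roll in any picture.
- **Bystanders:** they look unmoved in the pictures.
- **Arm:** the gripper is clear of everything.

**Disagreements:** the wrist and scene cameras were off by about 2–3 mm, so I corrected for that when threading the rolls. One roll picked up about 5 mm from where I had measured it, but it went onto its spindle without trouble.

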